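# Swap the battery pack of an opened laptop

### The arm

A 7-joint arm with a two-finger parallel gripper is mounted at the origin on the work surface. World frame = base frame: x ahead of the robot, y to its left, z up, the work surface at z = 0. Lengths are in m, angles in rad, forces in N, time in s.
With the tool pointing down it reaches from about 0.4 to 0.9 m from the base axis. Payload 5.6 kg.
Tool frame: the origin (TCP) lies midway between the tips of the shut fingers; the grasp point (between the pads) lies 19 mm behind it (hold_point_z is the distance from the TCP to the grasp point, in m); y points along the fingers, x is the direction in which the jaws open and shut, and the axes are right-handed (so a half turn about y gives the same grasp; the last joint's range is limited). The gripper opens to 92 mm and grips with 3 to 60 N. Pads are 20 mm wide; open, the fingers measure 128 mm over their backs; the gripper's body (75 mm by 189 mm) begins 69 mm behind the grasp point.
Start: joints at [1.125, 0.468, -0.012, 1.603, 0.006, 1.071, -0.056], TCP at [0.255, -0.598, 0.176] pointing down, gripper open.
Joint ranges: [-2.53, 2.53], [-0.31, 2.02], [-1.57, 1.55], [0.28, 2.44], [-1.29, 4.43], [0.15, 1.84], [-2.92, 2.92]. Speed limits (rad/s): [2.57, 2.57, 3.14, 3.14, 3.14, 3.14, 3.14].

### API

Orientations are given as a unit quaternion [x, y, z, w].
In Python, from plant import * gives the robot as it stands.
- The arm moves only by the shell command python3 -m pendant 'ROWS' [OPENING] [FORCE]. ROWS is JSON, a list of rows, each a list of 2 entries, a list of its own where there are three numbers: the shift along the tool's x, y, z normalised to -1 to 1, where 1 is 20 mm, then the turn, a rotation vector about the tool's x, y, z normalised to -1 to 1, where 1 is 0.15 rad. A call has 1 to 5 rows; each row shifts and turns the pose as measured when the row begins, along the tool's axes as they then stand; what a row does not reach is not made up. A row lasts 1/8 s, in which the tool goes at most 62.5 mm and 10.7 degrees, less where a joint would pass 70% of its speed; a pose out of reach is approached as far as the arm can. A call with a number of a shift or a turn outside -1 to 1 is refused whole. A call with a gripper value outside its range is refused whole. OPENING is the opening, from 0 (shut) to 1 (fully open), set as the call begins (- or left out, the last holds). The fingers move at their own pace and stop on an object; FORCE is the grip in N (left out, the last holds). Time passes only in rows, so rows that do not move let the fingers close. It gives the time, the measured TCP pose, the force and the opening at its end, in the units of the state.
- observe(): the state, without advancing time (a new reading comes with each control period).
- snapshot(name): name is "scene" or "top"; returns a dict with "img" (384x512x3 uint8, blue, green, red), "z_map" (384x512 float32, m along the optical axis (not along the pixel's ray), 0 where there is no reading), "camera_matrix" (3x3 intrinsics, pixels), "cam_to_world" (4x4, takes a point from camera to world coordinates). Camera axes: x right, y down, z forward; pixel columns grow to the right and rows downward; lengths in m; the calibration is good to about 2 mm. A picture is of the moment at which its call begins.
- finish_job(): hands the job in, once; it reports no verdict.
Trained networks look in a picture, given as the dict that the camera call returned (one of the last four; its "shot" number tells which), for a name from the list of things; names that differ only in an ending like _2 or _b are one class to them, and where a whole thing is asked for, a point or a joint stands for the part that bears it (a point fixed in the world has none). Each returns a list of dicts, best first, with "conf" (0 to 1); they miss things now and then, are a little off and sometimes report something else, mostly with a low value. They report only what shows in the picture. A call takes as long as a camera call. They do not tell look-alikes from the thing itself.
- find_in(query, picture): "bbox" ([left, top, width, height] in pixels, round what is visible of it).
- masks_of(query, picture): "pixels" (384x512 bool, what is visible of it) and "bbox" ([left, top, width, height] in pixels, round what is visible of it).
- spot_point(query, picture): "xy" ([column, row] in pixels: a listed point, or the origin of a listed thing).
The state is a dict: "time": time; "q": joint angles; "qvel": joint speeds; "joint_torque": joint torques, N m; "eef_pos": TCP position; "tool_rot": TCP orientation; "ft_force": force on the tool from outside, world axes, zero at the start; "ft_torque": the same for the moment, N m; "grip_width": finger opening in m.
Only numpy, scipy, OpenCV 4.12 (cv2) and the standard library are available. Lean on these libraries where they do the work, as an engineer would, in place of code of your own. Each camera call takes 0.05 s, during which the arm holds its last target.

### The job

Swap the laptop's battery pack. The fan and the speaker box reach over the ends of the old pack with their metal lugs, so first lift both out and park them in the tray with the divider, one flat in each half; then lay the old pack flat in the plain tray with the two ears and seat the new pack from the cardboard tray in the empty battery bay. Finally put the fan and the speaker box back in their own bays, flat on the floor and each with its lug over the new pack again.

Things in the scene. Friction and masses are not known exactly. Their poses are not given: they have to be found in the camera images.
- laptop: Opened laptop base, fixed, 200 (x) x 280 (y) mm, rim 16 mm high. Origin: centre of its underside; floor 4 mm above it. Bays, all at x = -35 mm: fan y = -87 (60 x 60), battery y = 0 (54 x 110), speaker y = +87 (46 x 60): 5 mm play around each part, 2.5 mm high ribs at the corners only. Seated parts have axes parallel to the laptop's, origin on its floor. Circuit board beyond x = +24 mm.
- fan: Loose cooling fan, 60 g: black square housing 50 x 50 mm, 18 mm high, round intake on top; starts in the fan bay. Origin: centre of the housing's underside. A steel lug, 14 mm wide, 14 to 18 mm above the underside, sticks out 30 mm from the +y side (ends at y = +55). Grip the housing across x.
- speaker: Loose speaker box, 60 g: black, 36 (x) x 50 (y) mm, 18 mm high, grey grille with a small round cone on top; starts in the speaker bay. Origin: centre of the box's underside. A steel lug, 14 mm wide, 14 to 18 mm above the underside, sticks out 30 mm from the -y side (ends at y = -55). Grip the box across x.
- old_pack: Old battery pack, loose, about 160 g: flat black block 44 (x) x 100 (y) x 12 mm high with a silver face, starts in the laptop's battery bay under the ends of the two lugs. Origin: centre of its underside. Either way round is fine.
- new_pack: New battery pack, the same in shape and look as the old one, 44 (x) x 100 (y) x 12 mm, loose; starts in the cardboard tray, long side along the tray's long side. Origin: centre of its underside. Either way round is fine.
- side_tray: Grey plastic parking tray with a white divider, 4 mm high above the floor and 3 mm thick, along y at x = 0: two halves, centred at x = -37 and x = +37 mm, each 70 x 114 mm inside. Fixed, 150 (x) x 120 (y) mm, floor 3 mm thick, walls 3 mm thick and 6 mm above the floor. Origin: centre of its underside.
- scrap_tray: Grey plastic tray without a divider, with a 50 mm long ear (standing out 10 mm) on each long side. Fixed, 150 (x) x 120 (y) mm, floor 3 mm thick, walls 3 mm thick and 6 mm above the floor. Origin: centre of its underside.
- carton: Cardboard tray in which the new pack comes. Fixed, 150 (x) x 120 (y) mm, floor 3 mm thick, walls 3 mm thick and 6 mm above the floor. Origin: centre of its underside.
Things that resemble listed ones, but are neither listed nor needed, are in the scene too. Leave any red look-alike of the fan alone.

How it is judged:
By the outcome, as a careful person would: the job done as asked, in the order asked, and still so for the second after the job is handed in, with the robot touching nothing.
It also fails if it takes over 128 s, if anything falls off the work surface, if the arm or the gripper's body presses on something with over 40 N, if the wrist force passes 120 N, or if a joint passes its speed limit or range.

## Working session

There is one attempt and no reset: what is moved stays moved. The work goes in short steps, Python scripts to look and compute and a shell command to move; the robot and the scene stay as the last step left them, time stands still between calls to the robot, and variables do not carry over. Pictures are saved under pics/ and viewed, and the job is handed in when it is done.

```bash
ls; mkdir -p pics; python3 - <<'E'
from plant import *
import cv2,pickle
o=observe(); print({k:(v if not hasattr(v,'round') else v) for k,v in o.items()})
for n in ("top","scene"):
    s=snapshot(n); cv2.imwrite(f"pics/{n}0.png",s["img"]); pickle.dump(s,open(f"pics/{n}0.pkl","wb"))
    print(n,s["camera_matrix"],s["cam_to_world"])
    for q in ["laptop","fan","speaker","old_pack","new_pack","side_tray","scrap_tray","carton"]:
        print(q,[(round(d["conf"],2),[round(float(x)) for x in d["xy"]]) for d in spot_point(q,s)][:4])
E
```

```text
pics
{'time': 0.0, 'q': array([ 1.12503166,  0.46840258, -0.01159576,  1.60360125,  0.00599041,
        1.07139881, -0.05628942]), 'qvel': array([-0.00056581,  0.0004506 ,  0.00041381,  0.00126761,  0.00012703,
       -0.00039639,  0.00139565]), 'joint_torque': array([-2.67173136e-04, -5.20569777e+01, -1.22251743e-02, -2.43745619e+01,
       -5.65283932e-02,  1.73314410e-02,  1.56590895e-04]), 'eef_pos': array([ 0.2544534 , -0.59742463,  0.17533318]), 'tool_rot': array([-0.5895843 ,  0.39044803, -0.38935676,  0.59020506]), 'ft_force': array([0.24295874, 0.18104049, 0.46670324]), 'ft_torque': array([ 0.0025362 , -0.00102933,  0.01735803]), 'grip_width': 0.09161984467230494}
top [[411.4231974    0.         265.40546697]
 [  0.         411.4231974  187.89944571]
 [  0.           0.           1.        ]] [[ 2.41608848e-02 -9.88122402e-01  1.51757604e-01  2.35515108e-01]
 [-9.99658353e-01 -2.53938089e-02 -6.19119621e-03 -6.47357876e-04]
 [ 9.97136326e-03 -1.51556172e-01 -9.88398350e-01  1.18577353e+00]
 [ 0.00000000e+00  0.00000000e+00  0.00000000e+00  1.00000000e+00]]
laptop [(0.65, [26
[... 164 characters left out ...]
ide_tray [(0.86, [169, 129])]
scrap_tray [(0.86, [171, 189]), (0.45, [298, 151])]
carton [(0.97, [357, 133])]
scene [[448.21699172   0.         257.75621689]
 [  0.         448.21699172 191.66773092]
 [  0.           0.           1.        ]] [[-0.72803127  0.49386756 -0.47546325  0.92148281]
 [ 0.6855425   0.52589009 -0.50345914  0.56495305]
 [ 0.00139928 -0.69248426 -0.72143163  0.85893721]
 [ 0.          0.          0.          1.        ]]
laptop [(0.91, [197, 242])]
fan [(0.84, [188, 215]), (0.81, [230, 117])]
speaker [(0.59, [241, 250])]
old_pack [(0.88, [212, 232])]
new_pack [(0.93, [132, 188])]
side_tray [(0.56, [278, 332])]
scrap_tray [(0.62, [337, 278])]
carton [(0.74, [124, 190])]
```

View pictures.

```bash
python3 - <<'E'
import cv2
a=cv2.imread("pics/top0.png"); cv2.imwrite("pics/top0c.png",cv2.resize(a[70:320,100:440],None,fx=2.35,fy=2.35,interpolation=cv2.INTER_CUBIC))
from scipy.spatial.transform import Rotation as R
print(R.from_quat([-0.5895843 ,  0.39044803, -0.38935676,  0.59020506]).as_matrix().round(3))
E
```

```text
[[ 0.392 -0.001  0.92 ]
 [-0.92   0.002  0.392]
 [-0.002 -1.    -0.   ]]
```

View pics/top0.png

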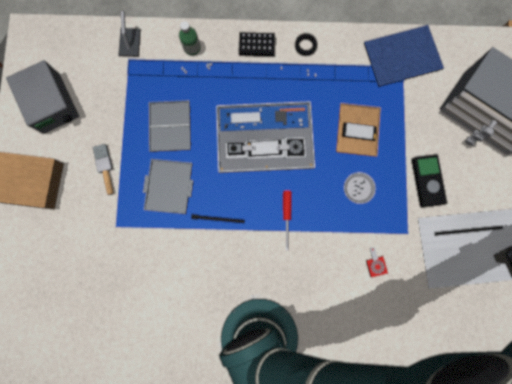

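View pics/scene0.png

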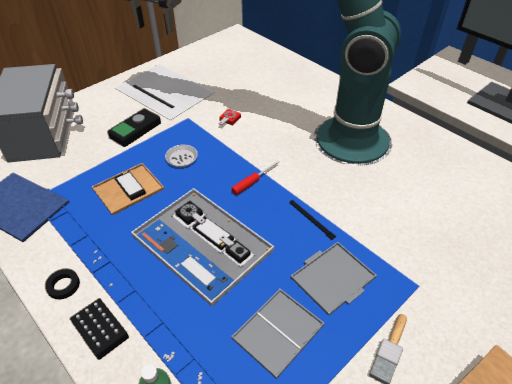

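```bash
ls -la pics
```

```text
total 3784
drwxr-xr-x 2 agent agent    4096 Dec  6 21:54 .
drwxr-xr-x 3 agent agent    4096 Dec  6 21:53 ..
-rw-r--r-- 1 agent agent 1376860 Dec  6 21:53 scene0.pkl
-rw-r--r-- 1 agent agent  275681 Dec  6 21:53 scene0.png
-rw-r--r-- 1 agent agent 1376860 Dec  6 21:53 top0.pkl
-rw-r--r-- 1 agent agent  305385 Dec  6 21:53 top0.png
-rw-r--r-- 1 agent agent  518447 Dec  6 21:54 top0c.png
```

View pics/top0c.png

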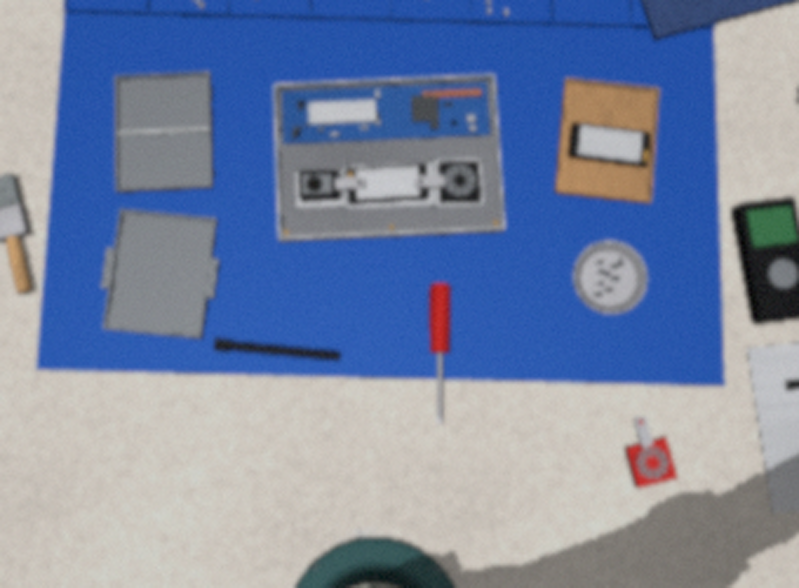

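```bash
cat > h.py <<'E'
import numpy as np,cv2,pickle
def cloud(s):
    K=s["camera_matrix"];z=s["z_map"];v,u=np.mgrid[0:z.shape[0],0:z.shape[1]]
    p=np.stack([(u-K[0,2])/K[0,0]*z,(v-K[1,2])/K[1,1]*z,z],-1)
    T=s["cam_to_world"];w=p@T[:3,:3].T+T[:3,3]; w[z==0]=np.nan
    return w
def ortho(s,h=0.015,x0=0.3,x1=0.75,y0=-0.36,y1=0.36,r=1000):
    "rectified view at plane height h; rows: x decreasing, cols: y decreasing. 1px=1mm"
    K=s["camera_matrix"];T=np.linalg.inv(s["cam_to_world"])
    xs=np.arange(x1,x0,-1/r);ys=np.arange(y1,y0,-1/r)
    X,Y=np.meshgrid(xs,ys,indexing="ij")
    P=np.stack([X,Y,np.full_like(X,h)],-1)@T[:3,:3].T+T[:3,3]
    u=P[...,0]/P[...,2]*K[0,0]+K[0,2];v=P[...,1]/P[...,2]*K[1,1]+K[1,2]
    return cv2.remap(s["img"],u.astype(np.float32),v.astype(np.float32),cv2.INTER_CUBIC)
E
python3 - <<'E'
import pickle,cv2,numpy as np
from h import *
for n in("top","scene"):
    s=pickle.load(open(f"pics/{n}0.pkl","rb"))
    o=ortho(s); cv2.imwrite(f"pics/o_{n}0.png",o)
    w=cloud(s)
    ii=[(139,267),(266,374),(146,294),(146,234),(144,264),(132,360),(129,169),(189,171)] if n=="top" else [(242,197),(215,188),(250,241),(232,212),(188,132),(332,278),(278,337)]
    for a in ii: print(n,a,w[a].round(4))
E
```

```text
top (139, 267) [ 0.5629 -0.0092  0.0061]
top (266, 374) [ 0.2017 -0.3164  0.0205]
top (146, 294) [ 0.5392 -0.088   0.0236]
top (146, 234) [0.5342 0.086  0.025 ]
top (144, 264) [ 0.5451 -0.0007  0.0152]
top (132, 360) [ 0.589  -0.2826  0.0154]
top (129, 169) [0.5869 0.2825 0.0017]
top (189, 171) [0.4066 0.2653 0.0046]
scene (242, 197) [ 0.579  -0.0078  0.0068]
scene (215, 188) [ 0.5499 -0.0786  0.0222]
scene (250, 241) [0.5279 0.0928 0.027 ]
scene (232, 212) [ 5.381e-01 -5.000e-04  1.640e-02]
scene (188, 132) [ 0.5986 -0.2562  0.0189]
scene (332, 278) [0.6    0.2852 0.0062]
scene (278, 337) [0.4123 0.2839 0.0042]
```

View pics/o_top0.png

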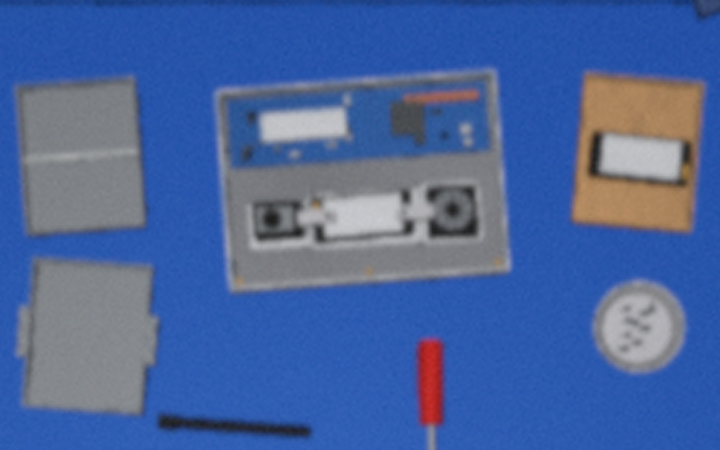

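View pics/o_scene0.png

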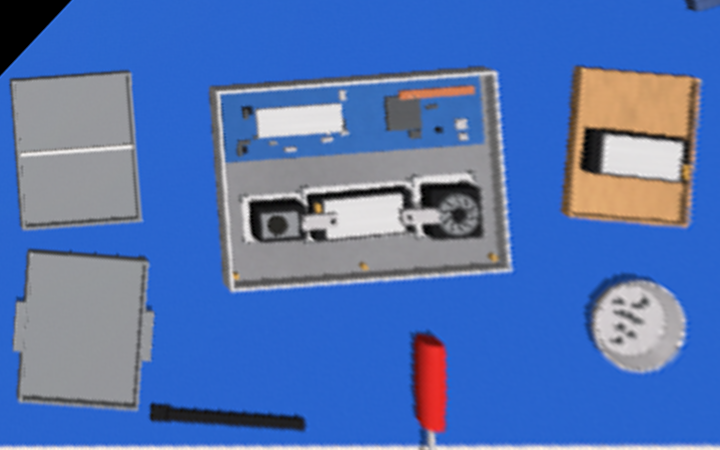

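```bash
cat >> h.py <<'E'
def rects(s,h,**k):
    o=ortho(s,h,r=2000,**k); hsv=cv2.cvtColor(o,cv2.COLOR_BGR2HSV)
    m=((hsv[...,0]>100)&(hsv[...,0]<125)&(hsv[...,1]>150)); m=(~m).astype(np.uint8)
    m=cv2.morphologyEx(m,cv2.MORPH_OPEN,np.ones((5,5)))
    cs,_=cv2.findContours(m,cv2.RETR_EXTERNAL,cv2.CHAIN_APPROX_NONE); out=[]
    for c in cs:
        if cv2.contourArea(c)<20000: continue
        (cx,cy),(a,b),t=cv2.minAreaRect(c)
        out.append((round(.75-cy/2000,4),round(.36-cx/2000,4),a/2,b/2,t))
    return out
E
python3 - <<'E'
import pickle
from h import *
for n in("top","scene"):
  s=pickle.load(open(f"pics/{n}0.pkl","rb"))
  for h in(.009,.016):
    print(n,h)
    for r in rects(s,h): print(r)
E
```

```text
top 0.009
(0.4246, -0.2804, 96.78692626953125, 97.15511322021484, 72.34988403320312)
(0.4152, 0.2746, 144.20956420898438, 155.97470092773438, 4.153853416442871)
(0.5963, 0.2814, 156.63992309570312, 125.80158233642578, 85.7809066772461)
(0.5999, -0.279, 128.1251983642578, 158.96531677246094, 4.969740867614746)
(0.5713, -0.002, 210.76126098632812, 289.6083068847656, 85.82816314697266)
top 0.016
(0.4238, -0.2785, 96.5, 96.0, 90.0)
(0.4142, 0.2729, 143.59107971191406, 155.04974365234375, 4.153853416442871)
(0.5941, 0.2797, 155.6604461669922, 125.12084197998047, 85.82142639160156)
(0.5978, -0.2773, 127.43859100341797, 157.83148193359375, 4.939215660095215)
(0.5693, -0.002, 209.53756713867188, 287.9654235839844, 85.86532592773438)
scene 0.009
(0.4207, -0.2836, 97.35917663574219, 95.064453125, 2.12109637260437)
(0.4165, 0.275, 141.16470336914062, 155.93994140625, 3.945185899734497)
(0.5975, 0.2823, 154.22332763671875, 123.3434829711914, 85.79464721679688)
(0.5684, -0.0044, 210.01194763183594, 293.0155029296875, 85.8353271484375)
(0.6006, -0.2772, 132.71499633789062, 155.39862060546875, 4.816915035247803)
scene 0.016
(0.359, 0.0002, 117.0, 719.5, 90.0)
(0.4249, -0.2768, 96.70646667480469, 94.13206481933594, 4.763641834259033)
(0.4205, 0.2774, 139.94073486328125, 154.8284912109375, 3.9724960327148438)
(0.6001, 0.2846, 152.85203552246094, 122.31684875488281, 85.79464721679688)
(0.5713, 0.0003, 208.28526306152344, 290.5372619628906, 85.82522583007812)
(0.6034, -0.2704, 131.298583984375, 154.03126525878906, 4.815744400024414)
```

```bash
cat >> h.py <<'E'
def local(s,c,yaw,h,hw,hh,sc=4):
    "rectified in a local frame; right = -y local, up = +x local; hw = half extent y, hh = half extent x (m)"
    K=s["camera_matrix"];T=np.linalg.inv(s["cam_to_world"])
    xs=np.arange(hh,-hh,-.001/sc);ys=np.arange(hw,-hw,-.001/sc)
    X,Y=np.meshgrid(xs,ys,indexing="ij");a=np.deg2rad(yaw)
    P=np.stack([c[0]+X*np.cos(a)-Y*np.sin(a),c[1]+X*np.sin(a)+Y*np.cos(a),np.full_like(X,h)],-1)@T[:3,:3].T+T[:3,3]
    u=P[...,0]/P[...,2]*K[0,0]+K[0,2];v=P[...,1]/P[...,2]*K[1,1]+K[1,2]
    o=cv2.remap(s["img"],u.astype(np.float32),v.astype(np.float32),cv2.INTER_CUBIC)
    st=int(10*sc)
    H,W=o.shape[:2]
    for i in range((W//2)%st,W,st): cv2.line(o,(i,0),(i,6),(0,255,255),1)
    for i in range((H//2)%st,H,st): cv2.line(o,(0,i),(6,i),(0,255,255),1)
    cv2.line(o,(W//2,0),(W//2,12),(0,0,255),2);cv2.line(o,(0,H//2),(12,H//2),(0,0,255),2)
    return o
E
python3 - <<'E'
import pickle
from h import *
a=np.deg2rad(4.2);c=np.array([.570,-.002]);R=np.array([[np.cos(a),-np.sin(a)],[np.sin(a),np.cos(a)]])
b=c+R@[-.035,0]; print("battery",b,"fan",c+R@[-.035,-.087],"spk",c+R@[-.035,.087])
t=pickle.load(open("pics/top0.pkl","rb"));s=pickle.load(open("pics/scene0.pkl","rb"))
cv2.imwrite("pics/bay0.png",np.vstack([local(t,b,4.2,.022,.13,.04,3),local(s,b,4.2,.022,.13,.04,3)]))
cc=(.600,-.278)
cv2.imwrite("pics/car0.png",np.hstack([local(t,cc,-4.9,.015,.07,.085,3),local(s,cc,-4.9,.015,.07,.085,3)]))
E
```

```text
battery [ 0.53509399 -0.00456334] fan [ 0.54146572 -0.0913297 ] spk [0.52872227 0.08220302]
```

View pics/bay0.png

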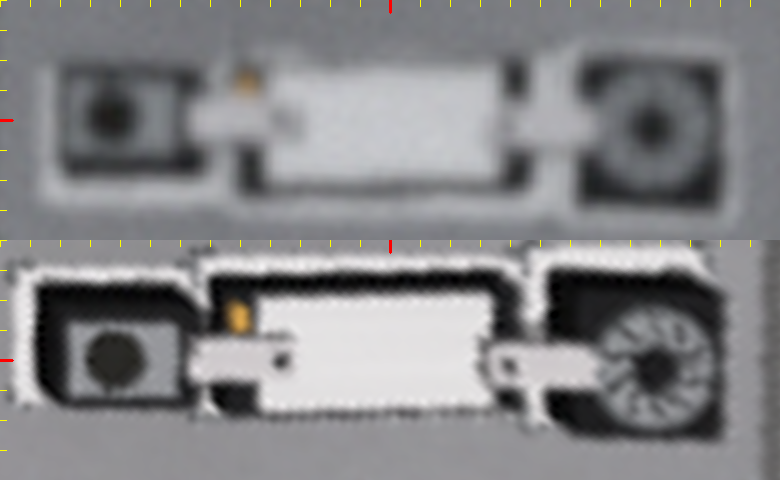

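View pics/car0.png

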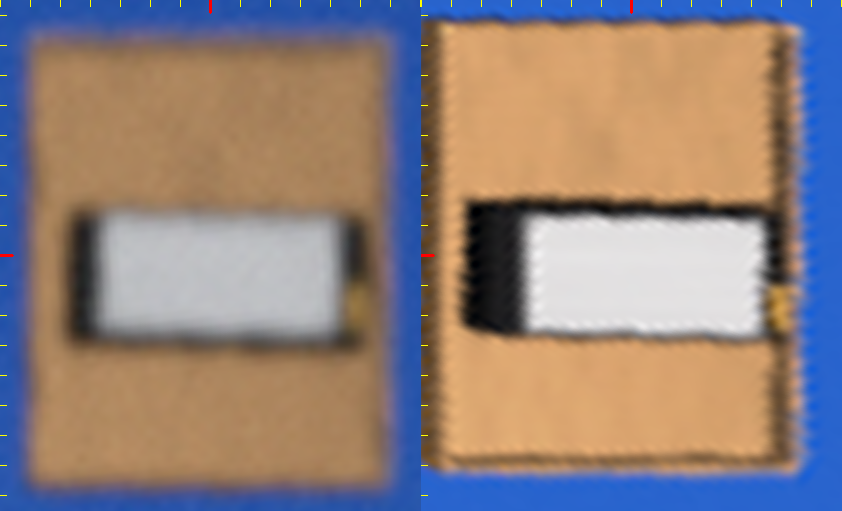

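```bash
cat > plan.py <<'E'
import sys,json,numpy as np
from plant import observe
from scipy.spatial.transform import Rotation as R
# usage: plan.py x y z yaw_deg [gain]   (tool y down, tool x at yaw); prints rows
x,y,z,yaw=map(float,sys.argv[1:5]); step=float(sys.argv[5]) if len(sys.argv)>5 else 1.0
o=observe();p=o["eef_pos"].copy();r=R.from_quat(o["tool_rot"])
a=np.deg2rad(yaw);gx=np.array([np.cos(a),np.sin(a),0]);gy=np.array([0,0,-1.]);G=R.from_matrix(np.column_stack([gx,gy,np.cross(gx,gy)]))
g=np.array([x,y,z]);rows=[]
print("t",round(o["time"],2),"pos",p.round(4),"yaw",np.degrees(np.arctan2(*r.as_matrix()[1::-1,0])).round(2),"err mm",((g-p)*1000).round(1),"F",o["ft_force"].round(1),"w",round(o["grip_width"],4))
d=r.inv().apply(g-p)/.02;rv=(r.inv()*G).as_rotvec()/.15
print("remaining tool units",d.round(2),rv.round(2))
for i in range(60):
    d=r.inv().apply(g-p)/.02; rv=(r.inv()*G).as_rotvec()/.15
    n=np.abs(d).max();m=np.abs(rv).max()
    if n<.03 and m<.03: break
    if n>step:d=d/n*step
    if m>step:rv=rv/m*step
    d=d.round(2);rv=rv.round(2);rows.append([d.tolist(),rv.tolist()])
    p=p+r.apply(d*.02);r=r*R.from_rotvec(rv*.15)
for i in range(0,len(rows),5): print(json.dumps(rows[i:i+5],separators=(",",":")))
E
python3 plan.py .5385 -.0921 .12 4.2
```

```text
t 0.9 pos [ 0.2547 -0.598   0.1763] yaw -66.93 err mm [283.8 505.9 -56.3] F [-0.6 -0.3  0.9] w 0.0916
remaining tool units [-17.71   2.81  22.97] [ 0.   -8.28  0.  ]
[[[-0.77,0.12,1.0],[0.0,-1.0,0.0]],[[-0.56,0.11,1.0],[0.0,-1.0,-0.0]],[[-0.37,0.1,1.0],[0.0,-1.0,-0.0]],[[-0.21,0.1,1.0],[0.0,-1.0,-0.0]],[[-0.06,0.1,1.0],[0.0,-1.0,-0.0]]]
[[[0.09,0.1,1.0],[0.0,-1.0,-0.0]],[[0.25,0.1,1.0],[0.0,-1.0,-0.0]],[[0.41,0.11,1.0],[0.0,-1.0,-0.0]],[[0.6,0.11,1.0],[0.0,-0.28,-0.0]],[[0.66,0.12,1.0],[0.0,0.0,-0.0]]]
[[[0.66,0.12,1.0],[0.0,0.0,-0.0]],[[0.66,0.12,1.0],[0.0,0.0,-0.0]],[[0.66,0.12,1.0],[0.0,0.0,-0.0]],[[0.66,0.12,1.0],[0.0,0.0,-0.0]],[[0.66,0.11,1.0],[0.0,0.0,-0.0]]]
[[[0.67,0.12,1.0],[0.0,0.0,-0.0]],[[0.66,0.11,1.0],[0.0,0.0,-0.0]],[[0.67,0.12,1.0],[0.0,0.0,-0.0]],[[0.66,0.11,1.0],[0.0,0.0,-0.0]],[[0.67,0.12,1.0],[0.0,0.0,-0.0]]]
[[[0.66,0.11,1.0],[0.0,0.0,-0.0]],[[0.67,0.12,1.0],[0.0,0.0,-0.0]],[[0.66,0.11,1.0],[0.0,0.0,-0.0]],[[0.67,0.12,1.0],[0.0,0.0,-0.0]],[[0.66,0.11,1.0],[0.0,0.0,-0.0]]]
```

```bash
python3 -m pendant '[[[-0.8,0.1,1],[0,-1,0]],[[-0.55,0.1,1],[0,-1,0]],[[-0.35,0.1,1],[0,-1,0]],[[-0.2,0.1,1],[0,-1,0]],[[0,0.1,1],[0,-1,0]]]' 0.72; python3 plan.py .5385 -.0921 .12 4.2
```

```text
time: 1.52
eef_pos: [0.3091, -0.5014, 0.1661]
tool_rot: [0.694, -0.14, 0.139, -0.692]
ft_force: [-0.2, 0.5, -0.2]
grip_width: 0.0667
t 1.52 pos [ 0.3091 -0.5014  0.1661] yaw -22.77 err mm [229.4 409.3 -46.1] F [-0.2  0.5 -0.2] w 0.0667
remaining tool units [ 2.66  2.26 23.31] [ 0.01 -3.14 -0.  ]
[[[0.11,0.1,1.0],[0.0,-1.0,-0.0]],[[0.27,0.1,1.0],[0.01,-1.0,-0.0]],[[0.44,0.11,1.0],[0.0,-1.0,-0.0]],[[0.63,0.12,1.0],[0.0,-0.14,-0.0]],[[0.66,0.12,1.0],[0.0,0.0,-0.0]]]
[[[0.66,0.12,1.0],[0.0,0.0,-0.0]],[[0.66,0.12,1.0],[0.0,0.0,-0.0]],[[0.66,0.12,1.0],[0.0,0.0,-0.0]],[[0.66,0.12,1.0],[0.0,0.0,-0.0]],[[0.66,0.11,1.0],[0.0,0.0,-0.0]]]
[[[0.66,0.12,1.0],[0.0,0.0,-0.0]],[[0.66,0.11,1.0],[0.0,0.0,-0.0]],[[0.66,0.12,1.0],[0.0,0.0,-0.0]],[[0.66,0.11,1.0],[0.0,0.0,-0.0]],[[0.67,0.12,1.0],[0.0,0.0,-0.0]]]
[[[0.66,0.11,1.0],[0.0,0.0,-0.0]],[[0.67,0.12,1.0],[0.0,0.0,-0.0]],[[0.66,0.11,1.0],[0.0,0.0,-0.0]],[[0.67,0.12,1.0],[0.0,0.0,-0.0]],[[0.64,0.11,0.96],[0.0,0.0,-0.0]]]
```

```bash
python3 -m pendant '[[[0.1,0.1,1],[0,-1,0]],[[0.3,0.1,1],[0,-1,0]],[[0.45,0.1,1],[0,-1,0]],[[0.65,0.1,1],[0,-0.15,0]],[[0.65,0.1,1],[0,0,0]]]' >/dev/null;python3 -m pendant '[[[0.65,0.1,1],[0,0,0]],[[0.65,0.1,1],[0,0,0]],[[0.65,0.1,1],[0,0,0]],[[0.65,0.1,1],[0,0,0]],[[0.65,0.1,1],[0,0,0]]]' >/dev/null;python3 -m pendant '[[[0.65,0.1,1],[0,0,0]],[[0.65,0.1,1],[0,0,0]],[[0.65,0.1,1],[0,0,0]],[[0.65,0.1,1],[0,0,0]],[[0.65,0.1,1],[0,0,0]]]' ; python3 plan.py .5385 -.0921 .06 4.2
```

```text
time: 3.4
eef_pos: [0.4844, -0.181, 0.1358]
tool_rot: [0.709, 0.023, -0.021, -0.705]
ft_force: [-0.6, -0.7, 0.4]
grip_width: 0.066
t 3.4 pos [ 0.4844 -0.181   0.1358] yaw 3.6 err mm [ 54.1  88.9 -75.8] F [-0.6 -0.7  0.4] w 0.066
remaining tool units [2.97 3.77 4.29] [ 0.03 -0.07  0.02]
[[[0.69,0.88,1.0],[0.03,-0.07,0.02]],[[0.71,0.89,1.0],[0.0,-0.0,-0.0]],[[0.72,0.89,1.0],[0.0,-0.0,-0.0]],[[0.71,0.9,1.0],[0.0,-0.0,-0.0]],[[0.18,0.22,0.25],[0.0,-0.0,-0.0]]]
```

```bash
python3 -m pendant '[[[0.7,0.88,1],[0.03,-0.07,0.02]],[[0.7,0.88,1],[0,0,0]],[[0.7,0.88,1],[0,0,0]],[[0.7,0.88,1],[0,0,0]],[[0.25,0.3,0.4],[0,0,0]]]' >/dev/null; python3 plan.py .5385 -.0921 .012 4.2; python3 - <<'E'
from plant import *;import cv2
s=snapshot("scene");cv2.imwrite("pics/s1.png",s["img"][150:330,100:340].repeat(3,0).repeat(3,1))
E
```

```text
t 4.03 pos [ 0.5426 -0.0833  0.0582] yaw 3.66 err mm [ -4.1  -8.8 -46.2] F [ 0.1  0.3 -0.1] w 0.0666
remaining tool units [-0.24  2.31 -0.42] [ 0.01 -0.06  0.01]
[[[-0.1,1.0,-0.18],[0.01,-0.06,0.01]],[[-0.1,1.0,-0.18],[0.0,-0.0,0.0]],[[-0.04,0.31,-0.06],[0.0,-0.0,0.0]]]
```

View pics/s1.png

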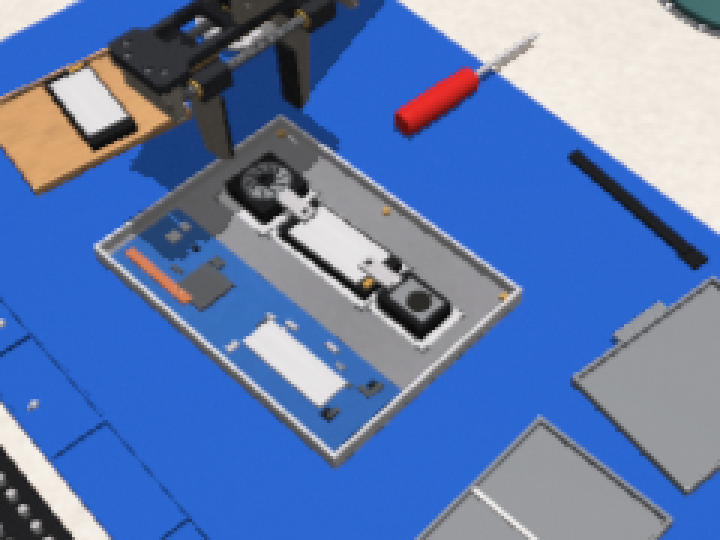

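```bash
python3 - <<'E'
import pickle,numpy as np
from plant import *
s=pickle.load(open("pics/scene0.pkl","rb"));T=np.linalg.inv(s["cam_to_world"]);K=s["camera_matrix"]
p=observe()["eef_pos"];print(p)
for d in([0,0,0],[.033,.0023,0],[-.033,-.0023,0]):
  c=T@np.r_[p+d,1];u=K@c[:3];print((u/u[2])[:2], ((u/u[2])[:2]-[100,150])*3)
E
```

```text
[ 0.54275389 -0.08258802  0.05800018]
[187.74247486 202.85717172] [263.22742457 158.57151516]
[177.20758327 210.3877441 ] [231.62274981 181.1632323 ]
[197.9548697  195.55712711] [293.86460911 136.67138133]
```

```bash
python3 - <<'E'
from plant import *
from h import *
s=snapshot("scene");w=cloud(s);p=observe()["eef_pos"];print(p)
d=w-p
near=(abs(d[...,0])<.08)&(abs(d[...,1])<.03)&(w[...,2]>.03)
for sgn in(1,-1):
    m=near&(d[...,0]*sgn>.02)&(d[...,0]*sgn<.075)
    pts=d[m]; k=np.argsort(pts[:,2])[:40]; print(len(pts),pts[k].round(3)[::3].tolist())
E
```

```text
[ 0.54250828 -0.08401327  0.05863531]
2411 [[0.041, 0.014, 0.039], [0.043, 0.014, 0.041], [0.04, 0.014, 0.042], [0.034, 0.014, 0.044], [0.046, 0.004, 0.045], [0.037, 0.014, 0.047], [0.046, 0.011, 0.048], [0.033, 0.013, 0.049], [0.048, -0.0, 0.051], [0.047, 0.006, 0.051], [0.039, 0.015, 0.052], [0.046, 0.013, 0.053], [0.035, 0.013, 0.054], [0.039, 0.011, 0.056]]
1763 [[-0.034, -0.008, 0.037], [-0.032, 0.002, 0.039], [-0.041, 0.007, 0.04], [-0.032, -0.008, 0.042], [-0.033, -0.002, 0.042], [-0.033, 0.01, 0.044], [-0.031, -0.007, 0.046], [-0.035, 0.011, 0.046], [-0.033, 0.01, 0.048], [-0.042, 0.007, 0.049], [-0.043, 0.009, 0.05], [-0.033, -0.0, 0.05], [-0.034, 0.002, 0.052], [-0.034, -0.001, 0.052]]
```

```bash
python3 - <<'E'
from plant import *
from h import *
s=snapshot("scene");w=cloud(s);p=observe()["eef_pos"]
for c in (171,174,176): print(c,[(r,(w[r,c]-p).round(3).tolist()) for r in range(184,212,2)])
cv2.imwrite("pics/s2.png",cv2.resize(s["img"][130:240,130:240],None,fx=5,fy=5,interpolation=cv2.INTER_NEAREST))
E
```

```text
171 [(184, [0.041, 0.015, 0.101]), (186, [0.043, 0.016, 0.096]), (188, [0.043, 0.014, 0.089]), (190, [0.044, 0.014, 0.083]), (192, [0.046, 0.016, 0.079]), (194, [0.045, 0.014, 0.071]), (196, [0.047, 0.015, 0.067]), (198, [0.047, 0.013, 0.059]), (200, [0.046, 0.009, 0.048]), (202, [0.005, -0.072, -0.054]), (204, [0.015, -0.054, -0.04]), (206, [0.016, -0.055, -0.047]), (208, [0.018, -0.053, -0.051]), (210, [0.021, -0.05, -0.054])]
174 [(184, [0.033, 0.013, 0.094]), (186, [0.034, 0.013, 0.088]), (188, [0.036, 0.014, 0.084]), (190, [0.036, 0.013, 0.076]), (192, [0.037, 0.014, 0.072]), (194, [0.037, 0.013, 0.064]), (196, [0.039, 0.013, 0.059]), (198, [0.04, 0.014, 0.054]), (200, [0.042, 0.015, 0.049]), (202, [0.042, 0.014, 0.042]), (204, [0.007, -0.054, -0.046]), (206, [0.008, -0.054, -0.053]), (208, [0.012, -0.05, -0.054]), (210, [0.016, -0.044, -0.054])]
176 [(184, [-0.043, -0.117, -0.054]), (186, [-0.039, -0.111, -0.054]), (188, [-0.037, -0.109, -0.06]), (190, [-0.032, -0.103, -0.059]), (192, [-0.027, -0.095, -0.057]), (194, [0.033, 0.014, 0.063]), (196, [0.035, 0.015, 0.058]), (198, [0.035, 0.014, 0.05]), (200, [0.035, 0.012, 0.042]), (202, [-0.001, -0.056, -0.045]), (204, [0.0, -0.057, -0.053]), (206, [0.005, -0.05, -0.052]), (208, [0.009, -0.044, -0.051]), (210, [0.019, -0.027, -0.036])]
```

View pics/s2.png

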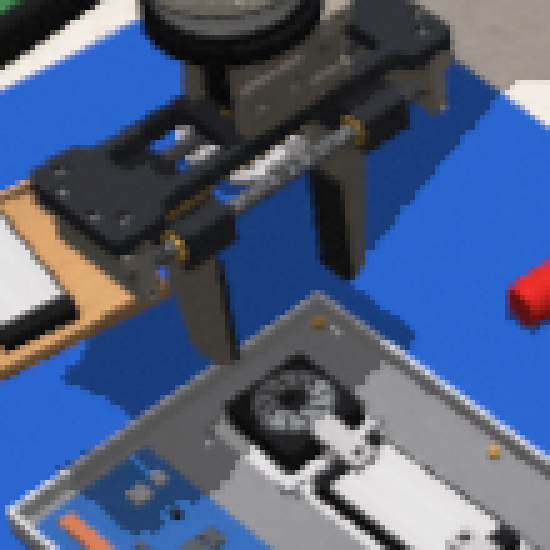

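```bash
python3 -m pendant '[[[-0.2,0.7,-0.4],[0,-0.06,0]],[[0,0.7,0],[0,0,0]],[[0,0,0],[0,0,0]]]' ; python3 plan.py .5385 -.0921 .012 4.2; python3 - <<'E'
from plant import *
from h import *
s=snapshot("scene");w=cloud(s);p=observe()["eef_pos"]
cv2.imwrite("pics/s3.png",cv2.resize(s["img"][130:240,130:240],None,fx=5,fy=5,interpolation=cv2.INTER_NEAREST))
for c in (174,176,178): print(c,[(r,w[r,c].round(3).tolist()) for r in range(190,222,2)])
E
```

```text
time: 4.55
eef_pos: [0.5382, -0.0978, 0.0303]
tool_rot: [0.709, 0.025, -0.023, -0.705]
ft_force: [0.9, 0.7, 0.7]
grip_width: 0.0659
t 4.55 pos [ 0.5382 -0.0978  0.0303] yaw 3.87 err mm [  0.3   5.7 -18.3] F [0.9 0.7 0.7] w 0.0659
remaining tool units [0.03 0.91 0.29] [ 0.04 -0.04  0.02]
[[[0.03,0.91,0.29],[0.04,-0.04,0.02]]]
174 [(190, [0.572, -0.084, 0.123]), (192, [0.572, -0.086, 0.114]), (194, [0.573, -0.086, 0.108]), (196, [0.574, -0.086, 0.102]), (198, [0.575, -0.085, 0.097]), (200, [0.576, -0.086, 0.09]), (202, [0.578, -0.084, 0.086]), (204, [0.577, -0.087, 0.077]), (206, [0.58, -0.084, 0.073]), (208, [0.554, -0.134, 0.006]), (210, [0.559, -0.128, 0.007]), (212, [0.562, -0.123, 0.006]), (214, [0.566, -0.119, 0.005]), (216, [0.571, -0.111, 0.008]), (218, [0.575, -0.105, 0.009]), (220, [0.578, -0.103, 0.005])]
176 [(190, [0.511, -0.187, 0.002]), (192, [0.516, -0.179, 0.004]), (194, [0.519, -0.175, 0.002]), (196, [0.526, -0.165, 0.006]), (198, [0.527, -0.164, 0.0]), (200, [0.571, -0.085, 0.087]), (202, [0.571, -0.088, 0.078]), (204, [0.573, -0.084, 0.076]), (206, [0.546, -0.138, 0.004]), (208, [0.552, -0.128, 0.009]), (210, [0.563, -0.11, 0.024]), (212, [0.566, -0.107, 0.023]), (214, [0.566, -0.108, 0.014]), (216, [0.566, -0.11, 0.005]), (218, [0.572, -0.101, 0.009]), (220, [0.574, -0.099, 0.006])]
178 [(190, [0.507, -0.182, 0.003]), (192, [0.511, -0.178, 0.001]), (194, [0.517, -0.169, 0.005]), (196, [0.52, -0.166, 0.001]), (198, [0.523, -0.161, -0.0]), (200, [0.536, -0.14, 0.018]), (202, [0.535, -0.143, 0.007]), (204, [0.539, -0.138, 0.007]), (206, [0.542, -0.135, 0.003]), (208, [0.554, -0.114, 0.023]), (210, [0.56, -0.106, 0.026]), (212, [0.562, -0.104, 0.022]), (214, [0.567, -0.097, 0.024]), (216, [0.566, -0.101, 0.012]), (218, [0.569, -0.097, 0.01]), (220, [0.571, -0.094, 0.007])]
```

View pics/s3.png

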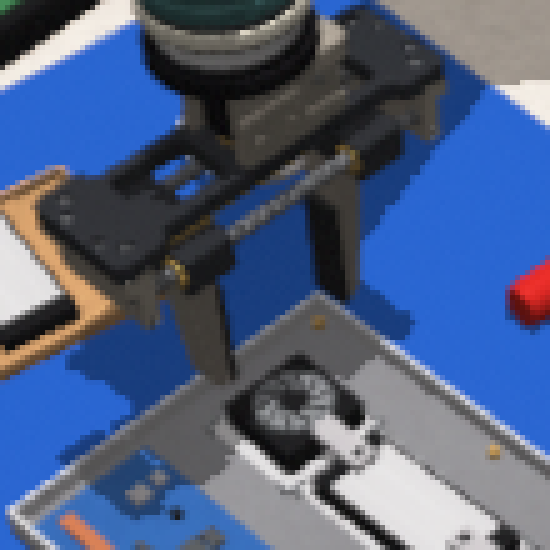

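```bash
python3 - <<'E'
from plant import *
from h import *
s=snapshot("scene");w=cloud(s);p=observe()["eef_pos"];print(p)
for (r,c) in [(177,152),(170,145),(183,168),(181,175),(160,175),(155,195)]: print((r,c),w[r,c].round(3),"rel",(w[r,c]-p).round(3))
t=snapshot("top");cv2.imwrite("pics/t3.png",cv2.resize(t["img"][90:220,220:420],None,fx=4,fy=4,interpolation=cv2.INTER_NEAREST))
wt=cloud(t)
d=wt-p;m=(np.abs(d[...,0])<.1)&(np.abs(d[...,1])<.15)&(wt[...,2]>.04)
v=np.argwhere(m);print(v.min(0),v.max(0)); print(np.histogram(wt[m][:,2],20))
E
```

```text
[ 0.53915418 -0.0975503   0.03126754]
(177, 152) [ 0.62  -0.079  0.2  ] rel [0.081 0.019 0.168]
(170, 145) [ 0.619 -0.105  0.201] rel [ 0.08  -0.008  0.17 ]
(183, 168) [ 0.594 -0.063  0.175] rel [0.055 0.034 0.144]
(181, 175) [ 0.577 -0.062  0.171] rel [0.038 0.035 0.139]
(160, 175) [ 0.554 -0.088  0.201] rel [0.014 0.01  0.169]
(155, 195) [ 0.509 -0.075  0.196] rel [-0.03   0.022  0.165]
[ 75 286] [167 353]
(array([133, 358,  32,  29,  96,  30,  27,   0,   0,   0,   9,  60, 262,
       351, 502, 286, 272, 294, 265, 188]), array([0.16264059, 0.18314691, 0.20365323, 0.22415956, 0.24466588,
       0.2651722 , 0.28567852, 0.30618484, 0.32669117, 0.34719749,
       0.36770381, 0.38821013, 0.40871646, 0.42922278, 0.4497291 ,
       0.47023542, 0.49074174, 0.51124807, 0.53175439, 0.55226071,
       0.57276703]))
```

View pics/t3.png

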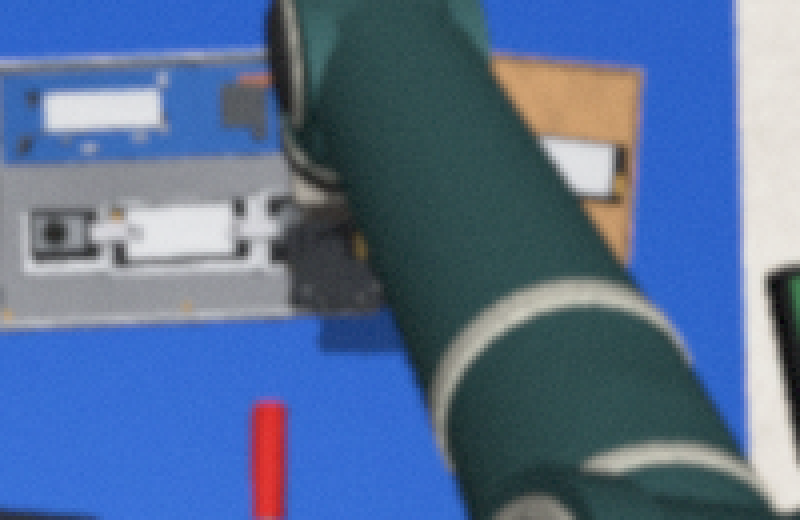

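```bash
python3 -m pendant '[[[0,0.45,0.15],[0.04,-0.04,0.02]],[[0,0.4,0.1],[0,0,0]],[[0,0,0],[0,0,0]]]' ; python3 plan.py .5385 -.0921 .012 4.2; python3 - <<'E'
from plant import *
from h import *
s=snapshot("scene");w=cloud(s)
cv2.imwrite("pics/s4.png",cv2.resize(s["img"][130:240,130:240],None,fx=5,fy=5,interpolation=cv2.INTER_NEAREST))
E
```

```text
time: 5.08
eef_pos: [0.5398, -0.0917, 0.0139]
tool_rot: [-0.706, -0.028, 0.025, 0.707]
ft_force: [-0.4, -0.3, -0.0]
grip_width: 0.0666
t 5.08 pos [ 0.5398 -0.0917  0.0139] yaw 4.32 err mm [-1.3 -0.4 -1.9] F [-0.4 -0.3 -0. ] w 0.0666
remaining tool units [-0.06  0.09 -0.02] [-0.01  0.01  0.03]
[[[-0.06,0.09,-0.02],[-0.01,0.01,0.03]]]
```

View pics/s4.png

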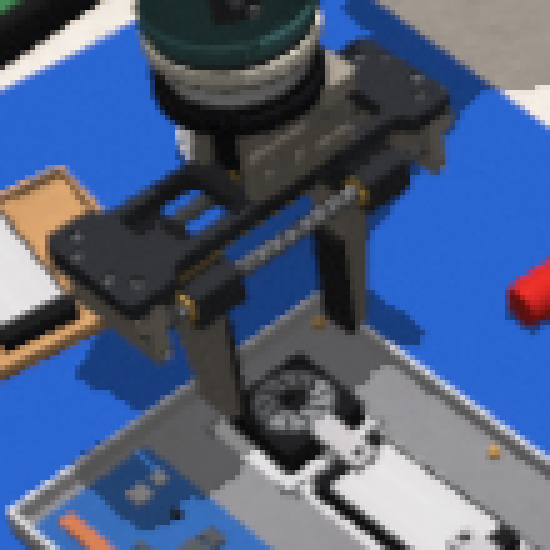

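```bash
python3 -m pendant '[[[0,0.1,0],[0,0,0]],[[0,0,0],[0,0,0]],[[0,0,0],[0,0,0]],[[0,0,0],[0,0,0]]]' 0.5 8; python3 - <<'E'
from plant import *
from h import *
s=snapshot("scene");w=cloud(s)
cv2.imwrite("pics/s5.png",cv2.resize(s["img"][130:240,130:240],None,fx=5,fy=5,interpolation=cv2.INTER_NEAREST))
E
```

```text
time: 5.62
eef_pos: [0.5405, -0.0917, 0.0125]
tool_rot: [-0.706, -0.029, 0.025, 0.707]
ft_force: [0.1, -0.8, -0.3]
grip_width: 0.0457
```

View pics/s5.png

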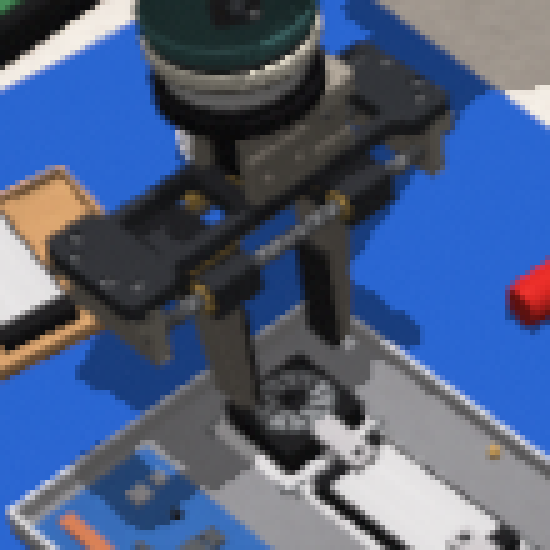

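```bash
python3 -m pendant '[[[0,0,0],[0,0,0]],[[0,0,0],[0,0,0]],[[0,0,0],[0,0,0]]]' 0.74; python3 - <<'E'
from plant import *
from h import *
for k in range(2):
    s=snapshot("scene");w=cloud(s);p=observe()["eef_pos"];d=w-p
    print(p)
    for sgn in(1,-1):
        m=(d[...,0]*sgn>.022)&(d[...,0]*sgn<.075)&(abs(d[...,1])<.03)&(w[...,2]>.030)
        q=d[m]; k2=np.argsort(q[:,2])[:12]; print(sgn,q[k2].round(3).tolist())
        f=q[(q[:,2]<.07)]; print("y",np.percentile(f[:,1],[5,25,50,75,95]).round(4),"x",np.percentile(f[:,0],[2,98]).round(4))
E
```

```text
time: 6.05
eef_pos: [0.5406, -0.0919, 0.0126]
tool_rot: [-0.706, -0.029, 0.025, 0.707]
ft_force: [-0.6, -0.5, 0.0]
grip_width: 0.068
[ 0.54055788 -0.09189823  0.01263906]
1 [[0.042, 0.011, 0.041], [0.041, 0.014, 0.042], [0.037, 0.013, 0.042], [0.036, 0.015, 0.042], [0.036, 0.011, 0.044], [0.045, 0.012, 0.044], [0.047, 0.006, 0.044], [0.035, 0.014, 0.045], [0.047, -0.002, 0.045], [0.04, 0.014, 0.045], [0.034, 0.013, 0.046], [0.048, 0.004, 0.047]]
y [-0.0016  0.0069  0.012   0.0131  0.0142] x [0.0339 0.0491]
-1 [[-0.041, 0.005, 0.039], [-0.036, 0.008, 0.04], [-0.034, 0.006, 0.041], [-0.033, -0.004, 0.041], [-0.034, -0.013, 0.041], [-0.034, 0.002, 0.041], [-0.034, -0.002, 0.042], [-0.032, -0.007, 0.043], [-0.043, 0.008, 0.043], [-0.034, -0.005, 0.044], [-0.04, 0.007, 0.044], [-0.035, 0.002, 0.044]]
y [-0.0109 -0.0041  0.0046  0.007   0.0085] x [-0.0456 -0.0326]
[ 0.54054721 -0.09183664  0.012633  ]
1 [[0.034, 0.012, 0.039], [0.038, 0.01, 0.041], [0.04, 0.013, 0.041], [0.037, 0.012, 0.042], [0.034, 0.012, 0.042], [0.046, 0.005, 0.042], [0.041, 0.01, 0.043], [0.043, 0.013, 0.043], [0.046, 0.001, 0.043], [0.034, 0.013, 0.047], [0.035, 0.011, 0.047], [0.046, 0.014, 0.047]]
y [-0.0011  0.0053  0.0117  0.0127  0.0142] x [0.0337 0.0493]
-1 [[-0.034, -0.01, 0.039], [-0.033, -0.005, 0.04], [-0.044, 0.005, 0.04], [-0.036, 0.008, 0.041], [-0.04, 0.007, 0.041], [-0.034, 0.002, 0.041], [-0.038, 0.006, 0.042], [-0.033, 0.007, 0.042], [-0.034, -0.005, 0.043], [-0.032, -0.011, 0.043], [-0.033, -0.0, 0.044], [-0.035, 0.006, 0.044]]
y [-0.0109 -0.0043  0.004   0.0065  0.0083] x [-0.0464 -0.0324]
```

```bash
python3 -m pendant '[[[-0.05,0.6,0],[0,0,0]],[[-0.05,0.6,0],[0,0,0]],[[0,0.4,0],[0,0,0]],[[0,0,0],[0,0,0]]]' ; python3 plan.py .5385 -.0921 -.027 4.2; python3 - <<'E'
from plant import *
from h import *
s=snapshot("scene");w=cloud(s)
cv2.imwrite("pics/s6.png",cv2.resize(s["img"][150:240,150:240],None,fx=6,fy=6,interpolation=cv2.INTER_NEAREST))
E
```

```text
time: 6.65
eef_pos: [0.5378, -0.0919, -0.0225]
tool_rot: [-0.706, -0.028, 0.025, 0.707]
ft_force: [0.1, -0.0, -0.6]
grip_width: 0.0679
t 6.65 pos [ 0.5378 -0.0919 -0.0225] yaw 4.31 err mm [ 0.7 -0.2 -4.5] F [ 0.1 -0.  -0.6] w 0.0679
remaining tool units [ 0.04  0.22 -0.01] [-0.    0.01  0.03]
[[[0.04,0.22,-0.01],[-0.0,0.01,0.03]]]
```

View pics/s6.png

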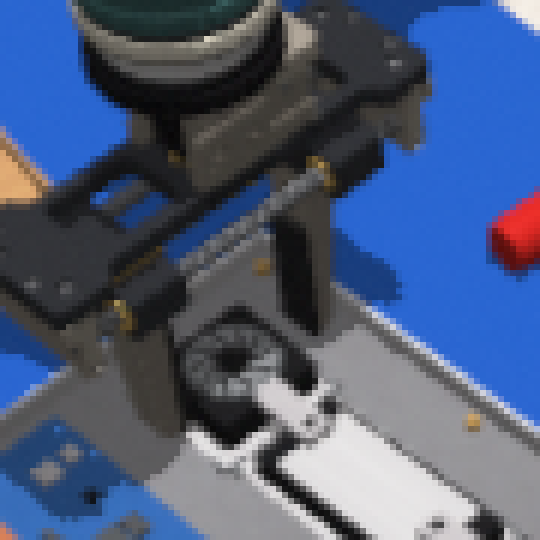

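```bash
python3 -m pendant '[[[0,0.25,0],[0,0,0]],[[0,0,0],[0,0,0]]]' >/dev/null; python3 -m pendant '[[[0,0,0],[0,0,0]],[[0,0,0],[0,0,0]],[[0,0,0],[0,0,0]],[[0,0,0],[0,0,0]]]' 0.3 20; python3 plan.py .5385 -.0921 .04 4.2; python3 - <<'E'
from plant import *
from h import *
s=snapshot("scene");w=cloud(s)
cv2.imwrite("pics/s7.png",cv2.resize(s["img"][150:240,150:240],None,fx=6,fy=6,interpolation=cv2.INTER_NEAREST))
E
```

```text
time: 7.45
eef_pos: [0.5389, -0.092, -0.0266]
tool_rot: [-0.707, -0.029, 0.024, 0.707]
ft_force: [0.5, -0.0, -0.8]
grip_width: 0.0498
t 7.45 pos [ 0.5389 -0.092  -0.0266] yaw 4.31 err mm [-0.4 -0.1 66.6] F [ 0.5 -0.  -0.8] w 0.0498
remaining tool units [-0.   -3.33 -0.  ] [-0.    0.01  0.04]
[[[-0.0,-1.0,-0.0],[-0.0,0.01,0.04]],[[-0.01,-1.0,-0.0],[-0.0,0.0,0.0]],[[-0.0,-1.0,-0.0],[-0.0,0.0,0.0]],[[-0.01,-0.33,-0.0],[-0.0,0.0,0.0]]]
```

View pics/s7.png

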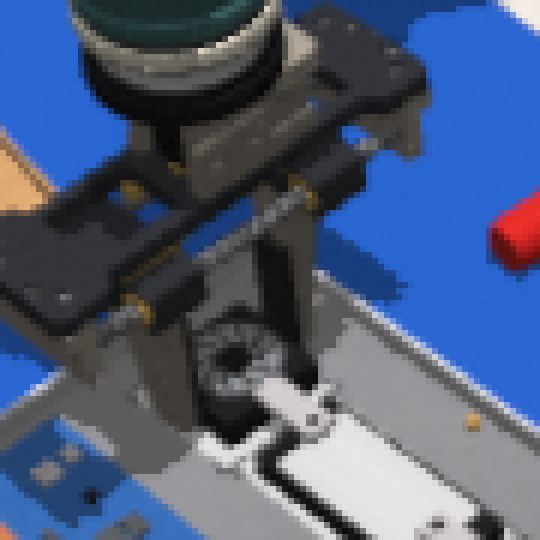

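```bash
python3 -m pendant '[[[0,-0.5,0],[0,0,0]],[[0,-1,0],[0,0,0]],[[0,-1,0],[0,0,0]],[[0,-0.6,0],[0,0,0]]]'; python3 plan.py .637 .270 .035 4.2
```

```text
time: 8.0
eef_pos: [0.538, -0.0918, 0.038]
tool_rot: [-0.706, -0.028, 0.025, 0.707]
ft_force: [1.1, -0.3, -1.3]
grip_width: 0.0499
t 8.0 pos [ 0.538  -0.0918  0.038 ] yaw 4.34 err mm [ 99.  361.8  -3. ] F [ 1.1 -0.3 -1.3] w 0.0499
remaining tool units [ 6.3   0.19 17.66] [-0.    0.02  0.03]
[[[0.36,0.01,1.0],[-0.0,0.02,0.03]],[[0.35,0.01,1.0],[-0.0,-0.0,0.0]],[[0.35,0.01,1.0],[-0.0,-0.0,0.0]],[[0.35,0.01,1.0],[-0.0,-0.0,0.0]],[[0.35,0.01,1.0],[-0.0,-0.0,0.0]]]
[[[0.35,0.01,1.0],[-0.0,-0.0,0.0]],[[0.35,0.01,1.0],[-0.0,-0.0,0.0]],[[0.36,0.01,1.0],[-0.0,-0.0,0.0]],[[0.35,0.01,1.0],[-0.0,-0.0,0.0]],[[0.36,0.01,1.0],[-0.0,-0.0,0.0]]]
[[[0.35,0.01,1.0],[-0.0,-0.0,0.0]],[[0.36,0.01,1.0],[-0.0,-0.0,0.0]],[[0.35,0.01,1.0],[-0.0,-0.0,0.0]],[[0.36,0.01,1.0],[-0.0,-0.0,0.0]],[[0.35,0.01,1.0],[-0.0,-0.0,0.0]]]
[[[0.36,0.0,1.0],[-0.0,-0.0,0.0]],[[0.35,0.01,1.0],[-0.0,-0.0,0.0]],[[0.24,-0.0,0.68],[-0.0,-0.0,0.0]]]
```

```bash
for i in 1 2 3; do :; done
python3 -m pendant '[[[0.2,0,0.5],[0,0,0]],[[0.35,0,1],[0,0,0]],[[0.35,0,1],[0,0,0]],[[0.35,0,1],[0,0,0]],[[0.35,0,1],[0,0,0]]]' >/dev/null
python3 -m pendant '[[[0.35,0,1],[0,0,0]],[[0.35,0,1],[0,0,0]],[[0.35,0,1],[0,0,0]],[[0.35,0,1],[0,0,0]],[[0.35,0,1],[0,0,0]]]' >/dev/null
python3 -m pendant '[[[0.35,0,1],[0,0,0]],[[0.35,0,1],[0,0,0]],[[0.35,0,1],[0,0,0]],[[0.35,0,1],[0,0,0]],[[0.35,0,1],[0,0,0]]]' >/dev/null
python3 plan.py .637 .270 .0 4.2
```

```text
t 9.88 pos [0.616  0.2244 0.0319] yaw 4.48 err mm [ 21.   45.6 -31.9] F [-0.3  0.5 -0.8] w 0.0499
remaining tool units [1.23 1.59 2.19] [-0.02  0.03 -0.03]
[[[0.56,0.73,1.0],[-0.02,0.03,-0.03]],[[0.56,0.72,1.0],[0.0,0.0,-0.0]],[[0.1,0.14,0.19],[0.0,0.0,-0.0]]]
```

```bash

python3 -m pendant '[[[0.55,0.5,1],[0,0.03,0]],[[0.5,0.5,0.8],[0,0,0]],[[0.1,0.3,0],[0,0,0]],[[0,0,0],[0,0,0]]]' >/dev/null
python3 plan.py .637 .270 -.0275 4.2
python3 - <<'E'
from plant import *
from h import *
s=snapshot("scene");w=cloud(s)
cv2.imwrite("pics/s8.png",cv2.resize(s["img"][230:384,200:350],None,fx=4,fy=4,interpolation=cv2.INTER_NEAREST))
E
```

```text
t 10.38 pos [0.6369 0.2674 0.0052] yaw 4.33 err mm [  0.1   2.6 -32.7] F [ 0.4 -0.1 -1. ] w 0.0497
remaining tool units [0.02 1.63 0.12] [-0.02  0.02 -0.03]
[[[0.01,1.0,0.07],[-0.02,0.02,-0.03]],[[0.01,0.63,0.05],[-0.0,-0.0,0.0]]]
```

View pics/s8.png

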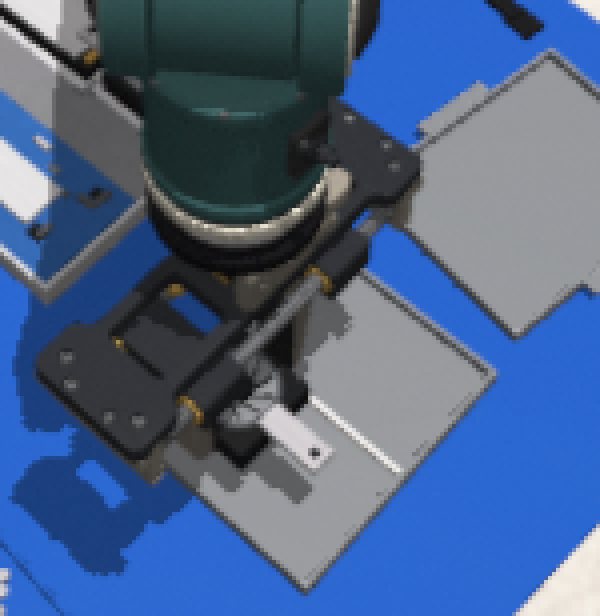

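```bash

python3 -m pendant '[[[0,0.6,0.05],[0,0,0]],[[0,0.6,0],[0,0,0]],[[0,0.2,0],[0,0,0]],[[0,0,0],[0,0,0]]]'
python3 plan.py .637 .270 -.0275 4.2
python3 - <<'E'
from plant import *
from h import *
s=snapshot("scene");w=cloud(s)
cv2.imwrite("pics/s9.png",cv2.resize(s["img"][270:384,220:350],None,fx=5,fy=5,interpolation=cv2.INTER_NEAREST))
E
```

```text
time: 10.92
eef_pos: [0.6369, 0.2664, -0.024]
tool_rot: [-0.706, -0.024, 0.027, 0.707]
ft_force: [0.5, -0.5, -0.8]
grip_width: 0.0498
t 10.93 pos [ 0.6369  0.2664 -0.024 ] yaw 4.2 err mm [ 0.1  3.6 -3.5] F [ 0.5 -0.5 -0.8] w 0.0498
remaining tool units [0.02 0.18 0.18] [-0.02 -0.   -0.03]
[[[0.02,0.18,0.18],[-0.02,-0.0,-0.03]]]
```

View pics/s9.png

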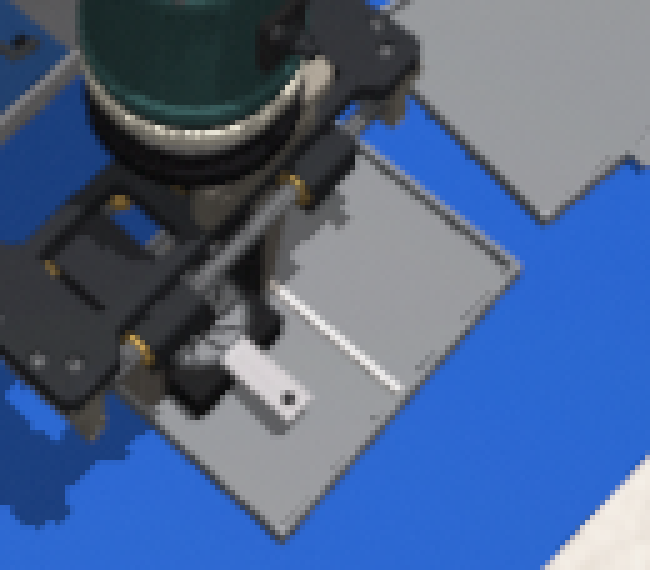

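```bash

python3 -m pendant '[[[0,0.1,0.1],[0,0,0]],[[0,0.1,0],[0,0,0]],[[0,0,0],[0,0,0]]]'
python3 plan.py .637 .270 -.0275 4.2
```

```text
time: 11.35
eef_pos: [0.6374, 0.269, -0.0272]
tool_rot: [-0.706, -0.025, 0.027, 0.708]
ft_force: [-0.5, -0.1, -0.4]
grip_width: 0.0499
t 11.35 pos [ 0.6374  0.269  -0.0272] yaw 4.2 err mm [-0.4  1.  -0.3] F [-0.5 -0.1 -0.4] w 0.0499
remaining tool units [-0.02  0.01  0.05] [-0.02 -0.   -0.02]
[[[-0.02,0.01,0.05],[-0.02,-0.0,-0.02]]]
```

```bash

python3 -m pendant '[[[0,0.05,0],[0,0,0]],[[0,0,0],[0,0,0]]]'
python3 -m pendant '[[[0,0,0],[0,0,0]],[[0,0,0],[0,0,0]]]' 0.64
python3 -m pendant '[[[0,-0.6,0],[0,0,0]],[[0,-1,0],[0,0,0]],[[0,-1,0],[0,0,0]],[[0,-0.6,0],[0,0,0]]]'
# speaker: battery frame (-0.3,86.5)
python3 - <<'E'
import numpy as np
a=np.deg2rad(4.2);R=np.array([[np.cos(a),-np.sin(a)],[np.sin(a),np.cos(a)]])
print(np.array([.5351,-.0046])+R@[-.001,.0865])
from plant import *
from h import *
s=snapshot("scene");cv2.imwrite("pics/s10.png",cv2.resize(s["img"][270:384,220:350],None,fx=5,fy=5,interpolation=cv2.INTER_NEAREST))
E
python3 plan.py .528 .082 .025 4.2
```

```text
time: 11.6
eef_pos: [0.6376, 0.2692, -0.0274]
tool_rot: [-0.706, -0.025, 0.027, 0.708]
ft_force: [-0.1, -0.3, 0.2]
grip_width: 0.0504
time: 11.85
eef_pos: [0.6329, 0.2688, -0.0274]
tool_rot: [-0.707, -0.022, 0.03, 0.707]
ft_force: [-0.9, -1.0, 3.2]
grip_width: 0.0588
time: 12.35
eef_pos: [0.6348, 0.2692, 0.0414]
tool_rot: [-0.706, -0.023, 0.029, 0.707]
ft_force: [0.1, -0.0, 0.3]
grip_width: 0.0589
[0.52776758 0.08159446]
t 12.4 pos [0.6358 0.2697 0.043 ] yaw 4.22 err mm [-107.8 -187.7  -18. ] F [-0.1  0.1  1.5] w 0.059
remaining tool units [-6.06  0.91 -8.97] [-0.02  0.   -0.04]
[[[-0.68,0.1,-1.0],[-0.02,0.0,-0.04]],[[-0.68,0.1,-1.0],[0.0,0.0,0.0]],[[-0.68,0.1,-1.0],[0.0,0.0,0.0]],[[-0.67,0.1,-1.0],[0.0,0.0,0.0]],[[-0.68,0.1,-1.0],[0.0,0.0,0.0]]]
[[[-0.67,0.1,-1.0],[0.0,0.0,0.0]],[[-0.68,0.1,-1.0],[0.0,0.0,0.0]],[[-0.67,0.1,-1.0],[0.0,0.0,0.0]],[[-0.65,0.1,-0.96],[0.0,0.0,0.0]]]
```

View pics/s10.png

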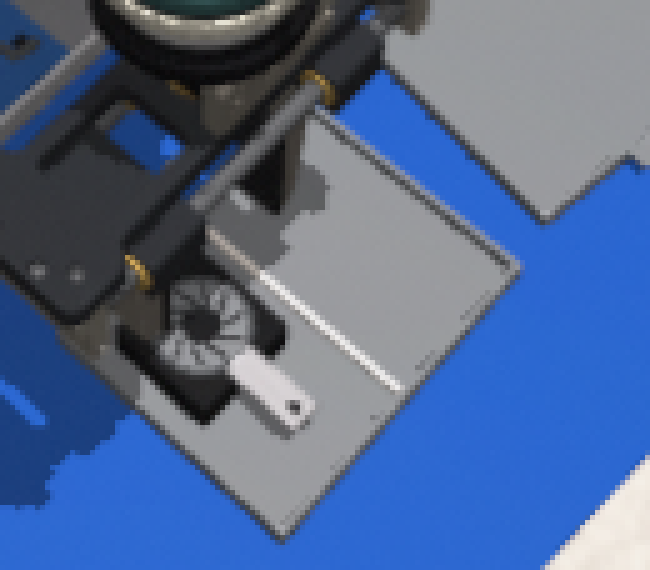

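```bash

python3 -m pendant '[[[-0.65,0,-1],[0,0,0]],[[-0.65,0,-1],[0,0,0]],[[-0.65,0,-1],[0,0,0]],[[-0.65,0,-1],[0,0,0]],[[-0.65,0,-1],[0,0,0]]]' 0.6 >/dev/null
python3 -m pendant '[[[-0.7,0.1,-1],[0,0,0]],[[-0.7,0.1,-1],[0,0,0]],[[-0.7,0.1,-1],[0,0,0]],[[-0.4,0,-0.5],[0,0,0]],[[0,0,0],[0,0,0]]]' >/dev/null
python3 plan.py .528 .082 -.0235 4.2
python3 - <<'E'
from plant import *
from h import *
s=snapshot("scene");cv2.imwrite("pics/s11.png",cv2.resize(s["img"][190:310,170:310],None,fx=5,fy=5,interpolation=cv2.INTER_NEAREST))
cv2.imwrite("pics/s11b.png",cv2.resize(s["img"][270:384,220:350],None,fx=5,fy=5,interpolation=cv2.INTER_NEAREST))
E
```

```text
t 13.65 pos [0.5318 0.0868 0.0397] yaw 4.21 err mm [ -3.8  -4.8 -63.2] F [ 0.6  0.5 -0.4] w 0.055
remaining tool units [-0.2   3.16 -0.24] [-0.02  0.   -0.01]
[[[-0.06,1.0,-0.07],[-0.02,0.0,-0.01]],[[-0.07,1.0,-0.07],[-0.0,0.0,0.0]],[[-0.07,1.0,-0.08],[-0.0,0.0,0.0]],[[-0.01,0.16,-0.01],[-0.0,0.0,0.0]]]
```

View pics/s11.png

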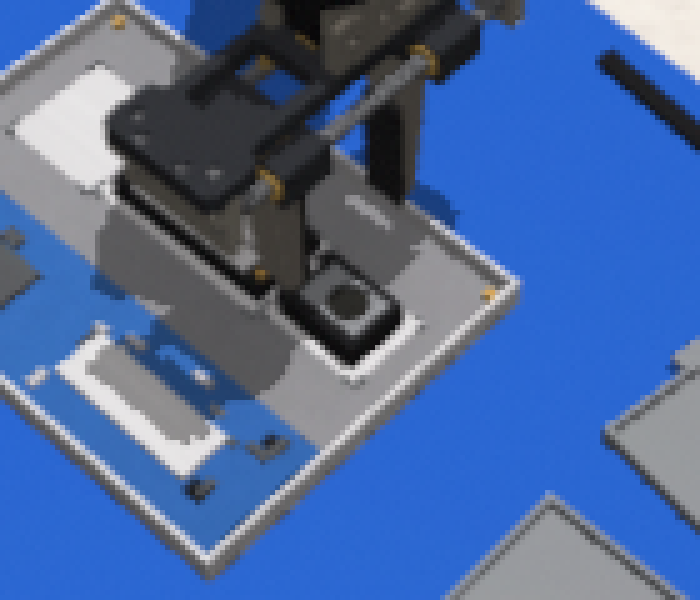

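View pics/s11b.png

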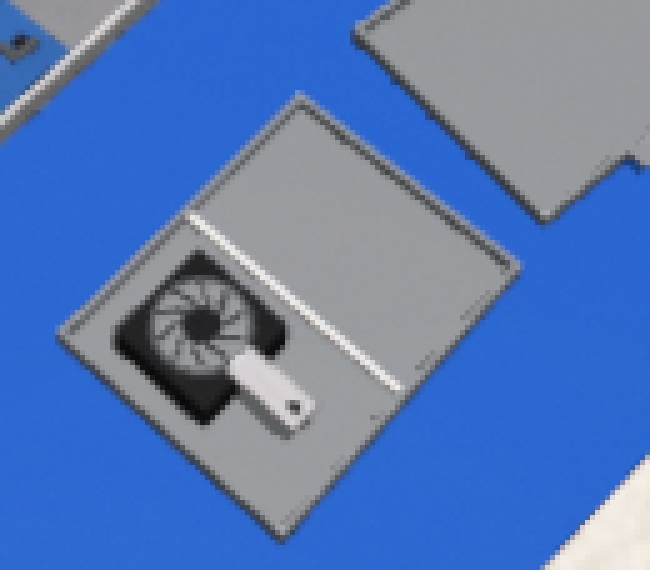

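```bash

python3 -m pendant '[[[-0.1,0.9,-0.2],[0,0,0]],[[-0.05,0.9,0],[0,0,0]],[[0,0.8,0],[0,0,0]],[[0,0.2,0],[0,0,0]],[[0,0,0],[0,0,0]]]' 
python3 plan.py .528 .082 -.0235 4.2
python3 - <<'E'
from plant import *
from h import *
s=snapshot("scene");cv2.imwrite("pics/s12.png",cv2.resize(s["img"][190:310,170:310],None,fx=5,fy=5,interpolation=cv2.INTER_NEAREST))
E
```

```text
time: 14.32
eef_pos: [0.5292, 0.0861, -0.0216]
tool_rot: [-0.705, -0.027, 0.028, 0.708]
ft_force: [-0.1, -0.0, -0.9]
grip_width: 0.0553
t 14.32 pos [ 0.5292  0.0861 -0.0216] yaw 4.45 err mm [-1.2 -4.1 -1.9] F [-0.1 -0.  -0.9] w 0.0553
remaining tool units [-0.08  0.09 -0.2 ] [-0.03  0.03 -0.01]
[[[-0.08,0.09,-0.2],[-0.03,0.03,-0.01]]]
```

View pics/s12.png

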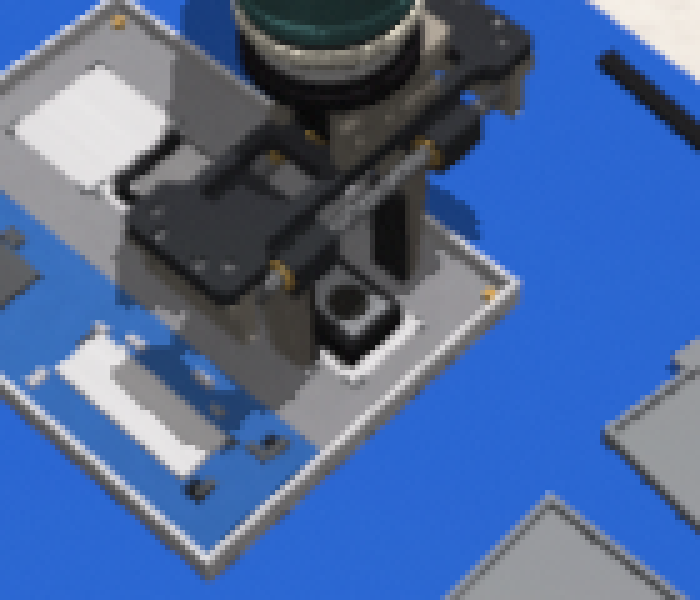

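```bash

python3 -m pendant '[[[0,0.1,-0.1],[0,0,0]]]' >/dev/null;  python3 -m pendant '[[[0,0,0],[0,0,0]],[[0,0,0],[0,0,0]],[[0,0,0],[0,0,0]],[[0,0,0],[0,0,0]]]' 0.2 20
python3 -m pendant '[[[0,-0.5,0],[0,0,0]],[[0,-1,0],[0,0,0]],[[0,-1,0],[0,0,0]],[[0,-0.6,0],[0,0,0]]]'
python3 - <<'E'
import numpy as np
a=np.deg2rad(4.2);R=np.array([[np.cos(a),-np.sin(a)],[np.sin(a),np.cos(a)]])
print(np.array([.597,.282])+R@[-.038,.015])
from plant import *
from h import *
s=snapshot("scene");cv2.imwrite("pics/s13.png",cv2.resize(s["img"][190:310,170:310],None,fx=5,fy=5,interpolation=cv2.INTER_NEAREST))
E
python3 plan.py .558 .294 .03 4.2
```

```text
time: 15.0
eef_pos: [0.5308, 0.0839, -0.0221]
tool_rot: [-0.705, -0.028, 0.027, 0.708]
ft_force: [-0.2, -0.0, -0.8]
grip_width: 0.0356
time: 15.5
eef_pos: [0.53, 0.0837, 0.0425]
tool_rot: [-0.705, -0.027, 0.028, 0.708]
ft_force: [0.1, -0.4, -0.6]
grip_width: 0.0356
[0.55800348 0.29417667]
t 15.55 pos [0.5309 0.0839 0.0437] yaw 4.45 err mm [ 27.1 210.1 -13.7] F [ 1.4 -0.1  0.2] w 0.0357
remaining tool units [ 2.16  0.74 10.36] [-0.03  0.03  0.01]
[[[0.21,0.07,1.0],[-0.03,0.03,0.01]],[[0.2,0.07,1.0],[-0.0,-0.0,0.0]],[[0.2,0.07,1.0],[-0.0,-0.0,0.0]],[[0.21,0.07,1.0],[-0.0,-0.0,0.0]],[[0.2,0.07,1.0],[-0.0,-0.0,0.0]]]
[[[0.21,0.06,1.0],[-0.0,-0.0,0.0]],[[0.2,0.07,1.0],[-0.0,-0.0,0.0]],[[0.21,0.06,1.0],[-0.0,-0.0,0.0]],[[0.2,0.07,1.0],[-0.0,-0.0,0.0]],[[0.21,0.06,1.0],[-0.0,-0.0,0.0]]]
[[[0.07,0.03,0.38],[-0.0,-0.0,0.0]]]
```

View pics/s13.png

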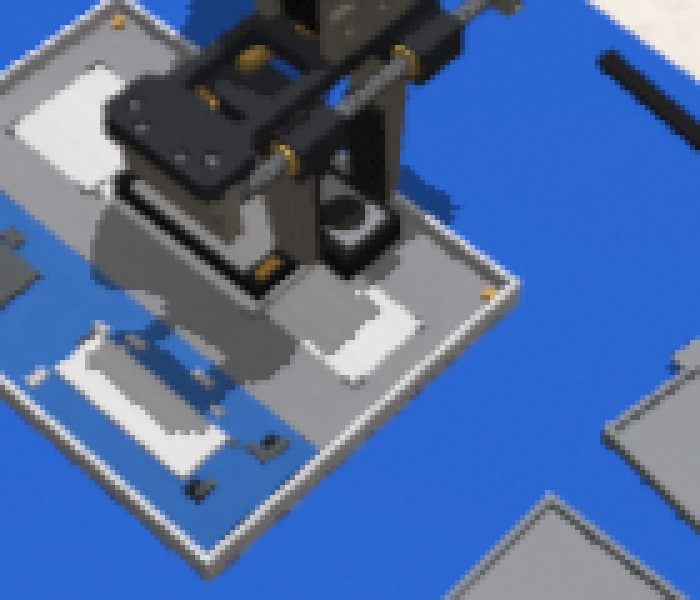

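```bash

python3 -m pendant '[[[0.1,0,0.5],[0,0,0]],[[0.2,0,1],[0,0,0]],[[0.2,0,1],[0,0,0]],[[0.2,0,1],[0,0,0]],[[0.2,0,1],[0,0,0]]]' >/dev/null
python3 -m pendant '[[[0.2,0.1,1],[0,0,0]],[[0.2,0.1,1],[0,0,0]],[[0.2,0.1,1],[0,0,0]],[[0.2,0.1,1],[0,0,0]],[[0.2,0.1,0.8],[0,0,0]]]' >/dev/null
python3 plan.py .560 .2943 -.0231 4.2
```

```text
t 16.8 pos [0.5481 0.2924 0.0281] yaw 4.97 err mm [ 11.9   1.9 -51.2] F [ 0.6  0.3 -1.4] w 0.0361
remaining tool units [0.62 2.55 0.02] [-0.05  0.09 -0.06]
[[[0.24,1.0,0.01],[-0.05,0.09,-0.06]],[[0.24,1.0,0.02],[-0.0,-0.0,0.0]],[[0.13,0.56,0.01],[-0.0,-0.0,0.0]]]
```

```bash

python3 -m pendant '[[[0.4,0.5,-0.1],[-0.05,0.09,-0.05]],[[0.2,0.7,-0.1],[0,0,0]],[[0,0.7,0],[0,0,0]],[[0,0.2,0],[0,0,0]],[[0,0,0],[0,0,0]]]' >/dev/null
python3 plan.py .560 .2943 -.0231 4.2
python3 - <<'E'
from plant import *
from h import *
s=snapshot("scene");cv2.imwrite("pics/s14.png",cv2.resize(s["img"][250:384,220:360],None,fx=5,fy=5,interpolation=cv2.INTER_NEAREST))
E
```

```text
t 17.43 pos [ 0.5596  0.2882 -0.0195] yaw 4.14 err mm [ 0.4  6.1 -3.6] F [ 0.1 -0.4 -0.2] w 0.0356
remaining tool units [0.04 0.18 0.3 ] [ 0.02 -0.01 -0.03]
[[[0.04,0.18,0.3],[0.02,-0.01,-0.03]]]
```

View pics/s14.png

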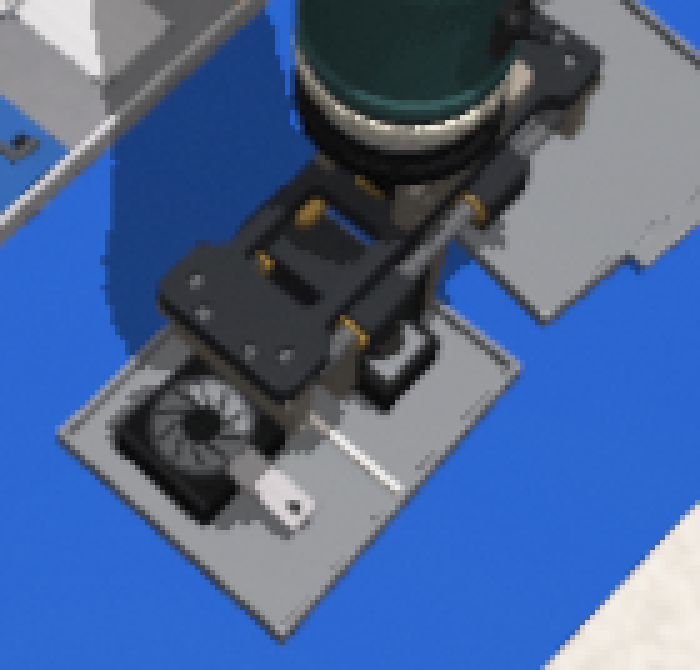

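```bash

python3 -m pendant '[[[0,0.1,0],[0,0,0]],[[0,0.08,0],[0,0,0]],[[0,0,0],[0,0,0]]]'
python3 plan.py .560 .2883 -.0231 4.2
```

```text
time: 17.85
eef_pos: [0.5605, 0.2884, -0.0218]
tool_rot: [0.707, 0.025, -0.026, -0.706]
ft_force: [0.2, 0.1, -0.6]
grip_width: 0.0356
t 17.85 pos [ 0.5605  0.2884 -0.0218] yaw 4.12 err mm [-0.5 -0.1 -1.3] F [ 0.2  0.1 -0.6] w 0.0356
remaining tool units [-0.02  0.06 -0.  ] [ 0.01 -0.01 -0.01]
[[[-0.02,0.06,-0.0],[0.01,-0.01,-0.01]]]
```

```bash

python3 -m pendant '[[[0,0.08,0],[0,0,0]],[[0,0.04,0],[0,0,0]]]'
python3 -m pendant '[[[0,0,0],[0,0,0]],[[0,0,0],[0,0,0]]]' 0.5
python3 -m pendant '[[[0,-0.6,0],[0,0,0]],[[0,-1,0],[0,0,0]],[[0,-1,0],[0,0,0]],[[0,-0.4,0],[0,0,0]]]'
python3 plan.py .535 -.0045 .025 4.2
```

```text
time: 18.1
eef_pos: [0.5607, 0.2885, -0.0233]
tool_rot: [0.707, 0.025, -0.026, -0.706]
ft_force: [-2.9, -1.7, 8.1]
grip_width: 0.0359
time: 18.35
eef_pos: [0.561, 0.2888, -0.0231]
tool_rot: [0.707, 0.025, -0.026, -0.706]
ft_force: [-0.2, 1.0, -0.1]
grip_width: 0.0459
time: 18.85
eef_pos: [0.5614, 0.2893, 0.0415]
tool_rot: [0.707, 0.026, -0.025, -0.706]
ft_force: [0.3, -0.1, 0.2]
grip_width: 0.046
t 18.85 pos [0.5614 0.2893 0.0415] yaw 4.14 err mm [ -26.4 -293.8  -16.5] F [ 0.3 -0.1  0.2] w 0.046
remaining tool units [ -2.38   0.83 -14.56] [ 0.   -0.01  0.  ]
[[[-0.16,0.06,-1.0],[0.0,-0.01,0.0]],[[-0.17,0.06,-1.0],[0.0,0.0,0.0]],[[-0.16,0.06,-1.0],[0.0,0.0,0.0]],[[-0.17,0.06,-1.0],[0.0,0.0,0.0]],[[-0.16,0.06,-1.0],[0.0,0.0,0.0]]]
[[[-0.17,0.06,-1.0],[0.0,0.0,0.0]],[[-0.16,0.06,-1.0],[0.0,0.0,0.0]],[[-0.17,0.05,-1.0],[0.0,0.0,0.0]],[[-0.16,0.06,-1.0],[0.0,0.0,0.0]],[[-0.17,0.05,-1.0],[0.0,0.0,0.0]]]
[[[-0.16,0.06,-1.0],[0.0,0.0,0.0]],[[-0.17,0.05,-1.0],[0.0,0.0,0.0]],[[-0.16,0.06,-1.0],[0.0,0.0,0.0]],[[-0.17,0.05,-1.0],[0.0,0.0,0.0]],[[-0.09,0.03,-0.55],[0.0,0.0,0.0]]]
```

```bash

python3 -m pendant '[[[-0.1,0,-0.5],[0,0,0]],[[-0.2,0,-1],[0,0,0]],[[-0.2,0,-1],[0,0,0]],[[-0.2,0,-1],[0,0,0]],[[-0.2,0,-1],[0,0,0]]]' 0.64 >/dev/null
python3 -m pendant '[[[-0.2,0,-1],[0,0,0]],[[-0.2,0,-1],[0,0,0]],[[-0.2,0,-1],[0,0,0]],[[-0.2,0,-1],[0,0,0]],[[-0.2,0,-1],[0,0,0]]]' >/dev/null
python3 -m pendant '[[[-0.2,0,-1],[0,0,0]],[[-0.2,0,-1],[0,0,0]],[[-0.2,0,-1],[0,0,0]],[[0,0,-0.4],[0,0,0]],[[0,0,0],[0,0,0]]]' >/dev/null
python3 plan.py .534 -.003 .0 4.2
python3 - <<'E'
from plant import *
from h import *
s=snapshot("scene");cv2.imwrite("pics/s15.png",cv2.resize(s["img"][180:384,140:350],None,fx=3.5,fy=3.5,interpolation=cv2.INTER_NEAREST))
b=(.5351,-.0046)
cv2.imwrite("pics/b15.png",local(s,b,4.2,.016,.09,.05,4))
E
```

```text
t 20.73 pos [0.5236 0.0028 0.0405] yaw 3.53 err mm [ 10.4  -5.8 -40.5] F [0.8 0.6 0.2] w 0.0585
remaining tool units [ 0.51  2.03 -0.31] [ 0.03 -0.08 -0.02]
[[[0.25,1.0,-0.16],[0.03,-0.08,-0.02]],[[0.25,1.0,-0.16],[-0.0,0.0,-0.0]]]
```

View pics/s15.png

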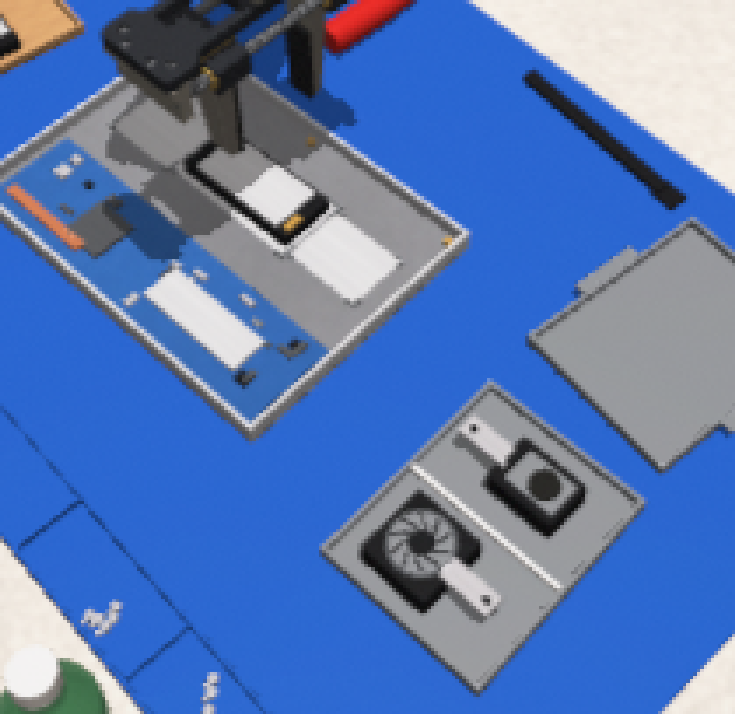

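View pics/b15.png

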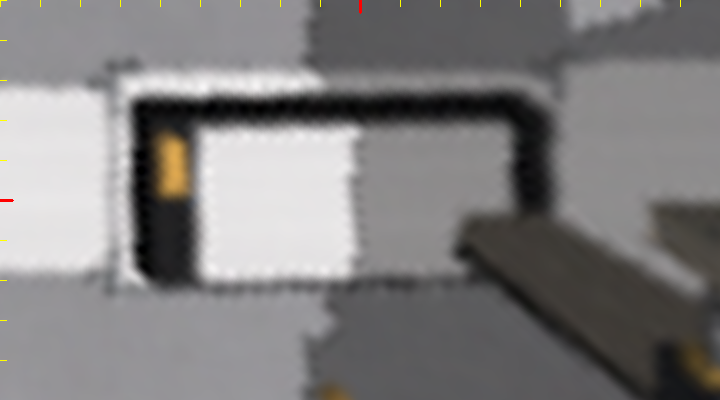

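```bash

python3 -m pendant '[[[0.3,0.9,-0.15],[0,-0.08,0]],[[0.25,0.9,-0.1],[0,0,0]],[[0.05,0.9,0],[0,0,0]],[[0,0.5,0],[0,0,0]],[[0,0,0],[0,0,0]]]' 
python3 plan.py .5355 -.002 -.031 4.2
```

```text
time: 21.4
eef_pos: [0.5355, 0.0015, -0.0298]
tool_rot: [0.708, 0.026, -0.03, -0.706]
ft_force: [0.1, -0.5, 0.7]
grip_width: 0.059
t 21.4 pos [ 0.5355  0.0015 -0.0298] yaw 4.54 err mm [-0.  -3.5 -1.2] F [ 0.1 -0.5  0.7] w 0.059
remaining tool units [-0.02  0.06 -0.17] [ 0.02  0.04 -0.04]
[[[-0.02,0.06,-0.17],[0.02,0.04,-0.04]]]
```

```bash

python3 -m pendant '[[[0,0.05,-0.15],[0,0,0]],[[0,0,0],[0,0,0]]]' 
python3 - <<'E'
from plant import *
from h import *
s=snapshot("scene");cv2.imwrite("pics/s16.png",cv2.resize(s["img"][160:290,140:280],None,fx=5,fy=5,interpolation=cv2.INTER_NEAREST))
E
python3 plan.py .5355 -.002 -.032 4.2
```

```text
time: 21.65
eef_pos: [0.5362, -0.0015, -0.0304]
tool_rot: [0.708, 0.026, -0.03, -0.706]
ft_force: [0.7, -0.4, 0.1]
grip_width: 0.0582
t 21.7 pos [ 0.5363 -0.0013 -0.0302] yaw 4.58 err mm [-0.8 -0.7 -1.8] F [ 1.  -0.  -0.2] w 0.0587
remaining tool units [-0.04  0.09 -0.03] [ 0.02  0.04 -0.04]
[[[-0.04,0.09,-0.03],[0.02,0.04,-0.04]]]
```

View pics/s16.png

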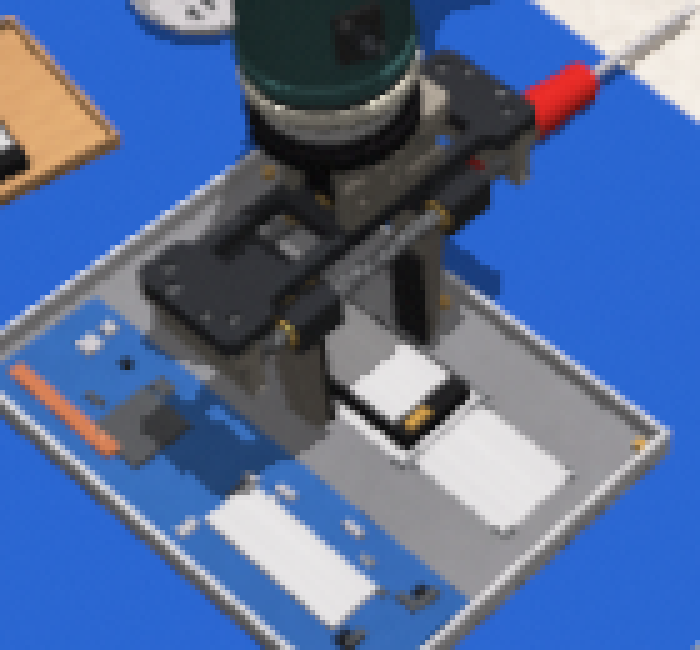

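```bash

python3 -m pendant '[[[0,0.08,0],[0,0,0]]]' >/dev/null
python3 -m pendant '[[[0,0,0],[0,0,0]],[[0,0,0],[0,0,0]],[[0,0,0],[0,0,0]],[[0,0,0],[0,0,0]]]' 0.3 30
python3 -m pendant '[[[0,-0.3,0],[0,0,0]],[[0,-1,0],[0,0,0]],[[0,-1,0],[0,0,0]],[[0,-0.6,0],[0,0,0]],[[0,0,0],[0,0,0]]]'
python3 - <<'E'
from plant import *
from h import *
s=snapshot("scene");cv2.imwrite("pics/s17.png",cv2.resize(s["img"][160:290,140:280],None,fx=5,fy=5,interpolation=cv2.INTER_NEAREST))
E
python3 plan.py .4155 .272 .02 -4.1
```

```text
time: 22.32
eef_pos: [0.5368, -0.0015, -0.031]
tool_rot: [0.708, 0.027, -0.029, -0.706]
ft_force: [1.0, 0.2, -0.2]
grip_width: 0.0436
time: 22.95
eef_pos: [0.536, -0.0013, 0.0286]
tool_rot: [0.708, 0.026, -0.03, -0.706]
ft_force: [0.4, -0.1, -2.5]
grip_width: 0.0435
t 23.0 pos [ 0.5355 -0.0014  0.0281] yaw 4.57 err mm [-120.   273.4   -8.1] F [ 0.2 -0.6 -1.8] w 0.0439
remaining tool units [-4.89  0.4  14.11] [ 0.02  1.01 -0.04]
[[[-0.35,0.03,1.0],[0.02,1.0,-0.04]],[[-0.53,0.03,1.0],[0.0,0.01,-0.0]],[[-0.53,0.03,1.0],[0.0,-0.0,-0.0]],[[-0.53,0.03,1.0],[0.0,-0.0,-0.0]],[[-0.53,0.03,1.0],[0.0,-0.0,-0.0]]]
[[[-0.53,0.03,1.0],[0.0,-0.0,-0.0]],[[-0.52,0.03,1.0],[0.0,-0.0,-0.0]],[[-0.53,0.03,1.0],[0.0,-0.0,-0.0]],[[-0.52,0.03,1.0],[0.0,-0.0,-0.0]],[[-0.53,0.03,1.0],[0.0,-0.0,-0.0]]]
[[[-0.52,0.03,1.0],[0.0,-0.0,-0.0]],[[-0.53,0.03,1.0],[0.0,-0.0,-0.0]],[[-0.52,0.04,1.0],[0.0,-0.0,-0.0]],[[-0.15,0.01,0.27],[0.0,-0.0,-0.0]]]
```

View pics/s17.png

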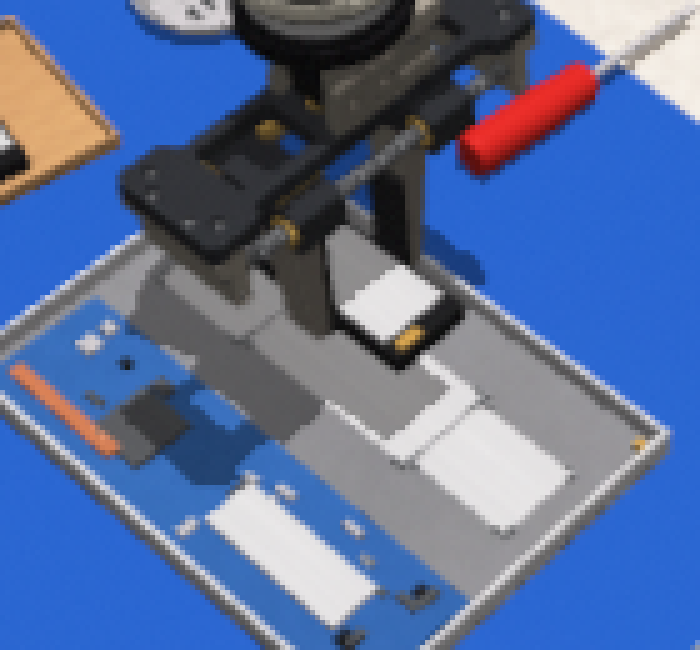

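```bash

python3 -m pendant '[[[-0.2,0,0.5],[0,0.5,0]],[[-0.5,0,1],[0,0.5,0]],[[-0.55,0,1],[0,0,0]],[[-0.55,0,1],[0,0,0]],[[-0.55,0,1],[0,0,0]]]' >/dev/null
python3 -m pendant '[[[-0.55,0,1],[0,0,0]],[[-0.55,0,1],[0,0,0]],[[-0.55,0,1],[0,0,0]],[[-0.55,0,1],[0,0,0]],[[-0.55,0,1],[0,0,0]]]' >/dev/null
python3 -m pendant '[[[-0.5,0,1],[0,0,0]],[[-0.5,0,1],[0,0,0]],[[-0.4,0,0.8],[0,0,0]],[[0,0,0],[0,0,0]]]' >/dev/null
python3 plan.py .4155 .2748 .0 -4.1
```

```text
t 24.75 pos [0.4098 0.2569 0.0176] yaw -4.39 err mm [  5.7  17.9 -17.6] F [ 1.3 -0.7 -2. ] w 0.0438
remaining tool units [0.24 0.86 0.92] [ 0.07 -0.03 -0.16]
[[[0.24,0.86,0.92],[0.07,-0.03,-0.16]]]
```

```bash

python3 -m pendant '[[[0.25,0.1,0.9],[0.07,-0.03,-0.15]],[[0,0.5,0],[0,0,0]],[[0,0,0],[0,0,0]]]' >/dev/null
python3 plan.py .4155 .2748 -.032 -4.1
python3 - <<'E'
from plant import *
from h import *
s=snapshot("scene");cv2.imwrite("pics/s18.png",cv2.resize(s["img"][200:330,270:410],None,fx=5,fy=5,interpolation=cv2.INTER_NEAREST))
E
```

```text
t 25.12 pos [0.4169 0.2733 0.0033] yaw -4.24 err mm [ -1.4   1.5 -35.3] F [ 0.2 -0.1 -0.7] w 0.0436
remaining tool units [-0.07  1.77  0.07] [ 0.   -0.02 -0.01]
[[[-0.04,1.0,0.04],[0.0,-0.02,-0.01]],[[-0.03,0.77,0.03],[0.0,0.0,-0.0]]]
```

View pics/s18.png

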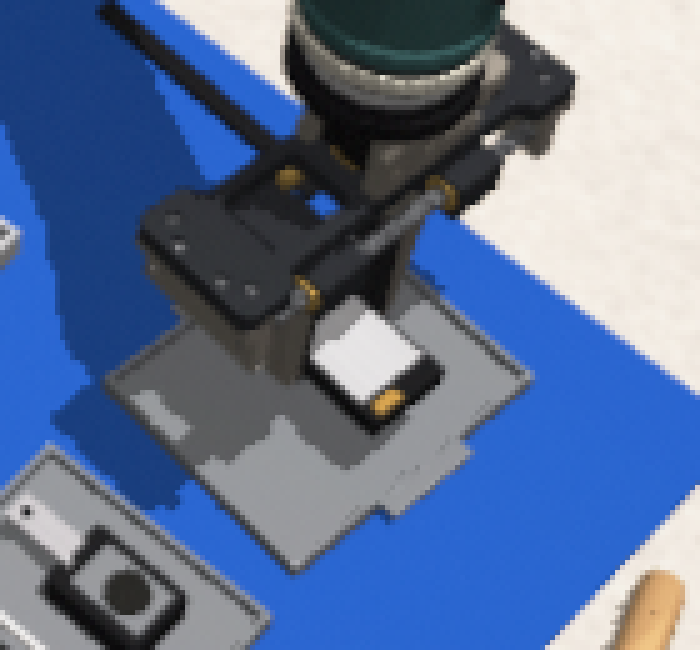

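```bash

python3 -m pendant '[[[0,0.5,0.05],[0,0,0]],[[0,0.6,0.05],[0,0,0]],[[0,0.3,0],[0,0,0]],[[0,0,0],[0,0,0]]]' >/dev/null
python3 plan.py .4155 .2748 -.032 -4.1
python3 - <<'E'
from plant import *
from h import *
s=snapshot("scene");cv2.imwrite("pics/s19.png",cv2.resize(s["img"][200:330,270:410],None,fx=5,fy=5,interpolation=cv2.INTER_NEAREST))
E
```

```text
t 25.68 pos [ 0.4176  0.2749 -0.0265] yaw -4.32 err mm [-2.1 -0.1 -5.5] F [ 0.2  0.5 -1.8] w 0.0433
remaining tool units [-0.11  0.27 -0.01] [ 0.   -0.03 -0.01]
[[[-0.11,0.27,-0.01],[0.0,-0.03,-0.01]]]
```

View pics/s19.png

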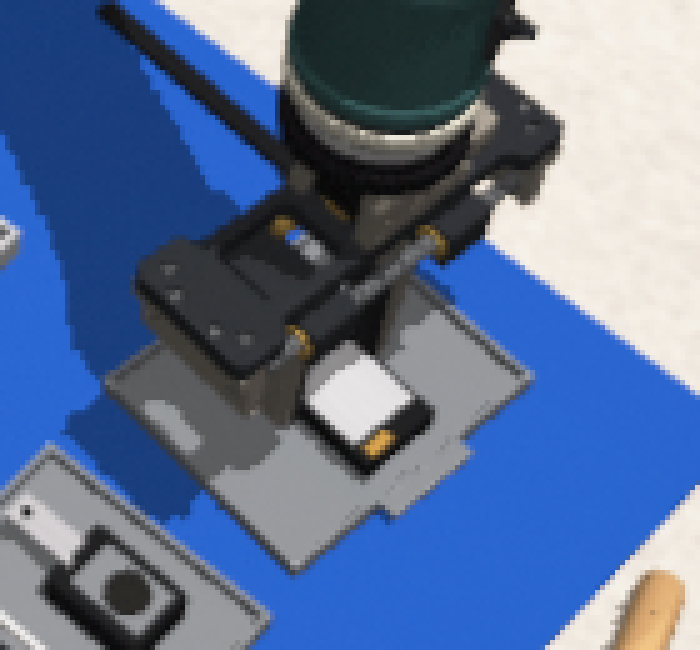

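```bash

python3 -m pendant '[[[0,0.15,0],[0,0,0]],[[0,0.1,0],[0,0,0]],[[0,0.03,0],[0,0,0]],[[0,0,0],[0,0,0]]]'
```

```text
time: 26.22
eef_pos: [0.4183, 0.2753, -0.0316]
tool_rot: [-0.706, 0.027, -0.027, 0.707]
ft_force: [-1.0, 0.3, -2.7]
grip_width: 0.0437
```

```bash

python3 -m pendant '[[[0,0.05,0],[0,0,0]],[[0,0.05,0],[0,0,0]]]'
python3 -m pendant '[[[0,0,0],[0,0,0]],[[0,0,0],[0,0,0]]]' 0.65
python3 -m pendant '[[[0,-0.6,0],[0,0,0]],[[0,-1,0],[0,0,0]],[[0,-1,0],[0,0,0]],[[0,-1,0],[0,0,0]]]'
python3 - <<'E'
from plant import *
from h import *
s=snapshot("scene");cv2.imwrite("pics/s20.png",cv2.resize(s["img"][200:330,270:410],None,fx=5,fy=5,interpolation=cv2.INTER_NEAREST))
E
python3 plan.py .592 -.279 .03 -6
```

```text
time: 26.48
eef_pos: [0.4185, 0.2754, -0.0321]
tool_rot: [0.707, -0.026, 0.027, -0.707]
ft_force: [-3.4, -3.4, 13.2]
grip_width: 0.0439
time: 26.72
eef_pos: [0.4191, 0.2759, -0.0314]
tool_rot: [-0.706, 0.026, -0.028, 0.707]
ft_force: [0.2, 0.2, 0.8]
grip_width: 0.0592
time: 27.22
eef_pos: [0.4182, 0.2758, 0.0433]
tool_rot: [-0.707, 0.026, -0.027, 0.707]
ft_force: [0.2, 0.6, -0.4]
grip_width: 0.0596
t 27.27 pos [0.4197 0.2769 0.0457] yaw -4.29 err mm [ 172.3 -555.9  -15.7] F [-0.2 -0.5  1.4] w 0.0597
remaining tool units [ 10.67   0.76 -27.08] [-0.02  0.2   0.03]
[[[0.39,0.03,-1.0],[-0.02,0.2,0.03]],[[0.43,0.03,-1.0],[0.0,-0.0,-0.0]],[[0.43,0.03,-1.0],[0.0,-0.0,-0.0]],[[0.43,0.03,-1.0],[0.0,-0.0,-0.0]],[[0.43,0.03,-1.0],[0.0,-0.0,-0.0]]]
[[[0.43,0.03,-1.0],[0.0,-0.0,-0.0]],[[0.43,0.03,-1.0],[0.0,-0.0,-0.0]],[[0.43,0.03,-1.0],[0.0,-0.0,-0.0]],[[0.43,0.03,-1.0],[0.0,-0.0,-0.0]],[[0.43,0.03,-1.0],[0.0,-0.0,-0.0]]]
[[[0.43,0.03,-1.0],[0.0,-0.0,-0.0]],[[0.43,0.03,-1.0],[0.0,-0.0,-0.0]],[[0.43,0.03,-1.0],[0.0,-0.0,-0.0]],[[0.43,0.03,-1.0],[0.0,-0.0,-0.0]],[[0.43,0.03,-1.0],[0.0,-0.0,-0.0]]]
[[[0.43,0.03,-1.0],[0.0,-0.0,-0.0]],[[0.43,0.03,-1.0],[0.0,-0.0,-0.0]],[[0.43,0.03,-1.0],[0.0,-0.0,-0.0]],[[0.43,0.03,-1.0],[0.0,-0.0,-0.0]],[[0.43,0.03,-1.0],[0.0,-0.0,-0.0]]]
[[[0.43,0.03,-1.0],[0.0,-0.0,-0.0]],[[0.43,0.03,-1.0],[0.0,-0.0,-0.0]],[[0.43,0.03,-1.0],[0.0,-0.0,-0.0]],[[0.43,0.03,-1.0],[0.0,-0.0,-0.0]],[[0.42,0.03,-1.0],[0.0,-0.0,-0.0]]]
[[[0.43,0.02,-1.0],[0.0,-0.0,-0.0]],[[0.32,0.02,-0.75],[0.0,-0.0,-0.0]]]
```

View pics/s20.png

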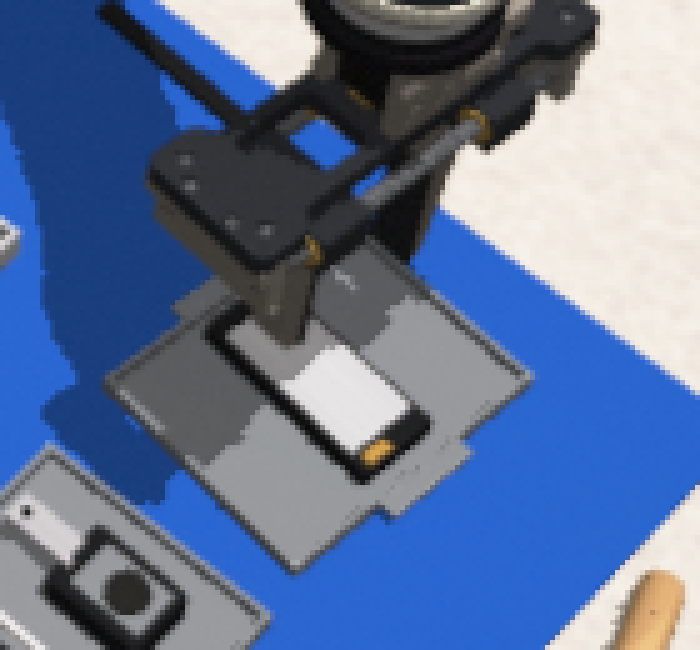

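```bash

python3 -m pendant '[[[0.2,0,-0.5],[0,0.2,0]],[[0.43,0,-1],[0,0,0]],[[0.43,0,-1],[0,0,0]],[[0.43,0,-1],[0,0,0]],[[0.43,0,-1],[0,0,0]]]' >/dev/null
python3 -m pendant '[[[0.43,0,-1],[0,0,0]],[[0.43,0,-1],[0,0,0]],[[0.43,0,-1],[0,0,0]],[[0.43,0,-1],[0,0,0]],[[0.43,0,-1],[0,0,0]]]' >/dev/null
python3 -m pendant '[[[0.43,0,-1],[0,0,0]],[[0.43,0,-1],[0,0,0]],[[0.43,0,-1],[0,0,0]],[[0.43,0,-1],[0,0,0]],[[0.43,0,-1],[0,0,0]]]' >/dev/null
python3 -m pendant '[[[0.43,0,-1],[0,0,0]],[[0.43,0,-1],[0,0,0]],[[0.43,0,-1],[0,0,0]],[[0.43,0,-1],[0,0,0]],[[0.43,0,-1],[0,0,0]]]' >/dev/null
python3 plan.py .592 -.279 .02 -6
```

```text
t 29.77 pos [ 0.5307 -0.16    0.0325] yaw -7.84 err mm [  61.3 -119.   -12.5] F [0.4 0.6 0.3] w 0.0598
remaining tool units [ 3.86  0.59 -5.47] [ 0.04 -0.21 -0.13]
[[[0.71,0.11,-1.0],[0.04,-0.21,-0.13]],[[0.66,0.11,-1.0],[-0.0,-0.0,0.0]],[[0.65,0.11,-1.0],[-0.0,-0.0,0.0]],[[0.66,0.11,-1.0],[-0.0,-0.0,0.0]],[[0.65,0.11,-1.0],[-0.0,-0.0,0.0]]]
[[[0.38,0.07,-0.57],[-0.0,-0.0,0.0]]]
```

```bash

python3 -m pendant '[[[0.7,0,-1],[0.04,-0.2,-0.13]],[[0.65,0,-1],[0,0,0]],[[0.65,0,-1],[0,0,0]],[[0.65,0,-1],[0,0,0]],[[0.65,0,-1],[0,0,0]]]' >/dev/null
python3 -m pendant '[[[0.25,0,-0.3],[0,0,0]],[[0,0,0],[0,0,0]]]' >/dev/null
python3 plan.py .592 -.279 -.032 -6
python3 - <<'E'
from plant import *
from h import *
s=snapshot("scene");cv2.imwrite("pics/s21.png",cv2.resize(s["img"][120:250,70:210],None,fx=5,fy=5,interpolation=cv2.INTER_NEAREST))
cv2.imwrite("pics/c21.png",local(s,(.592,-.279),-6,.015,.07,.07,4))
E
```

```text
t 30.65 pos [ 0.5821 -0.2829  0.0249] yaw -6.82 err mm [  9.9   3.9 -56.9] F [-0.   0.8  0.6] w 0.0597
remaining tool units [0.5  2.84 0.25] [-0.   -0.1  -0.07]
[[[0.18,1.0,0.09],[-0.0,-0.1,-0.07]],[[0.17,1.0,0.09],[-0.0,0.0,-0.0]],[[0.13,0.84,0.07],[-0.0,0.0,-0.0]]]
```

View pics/s21.png

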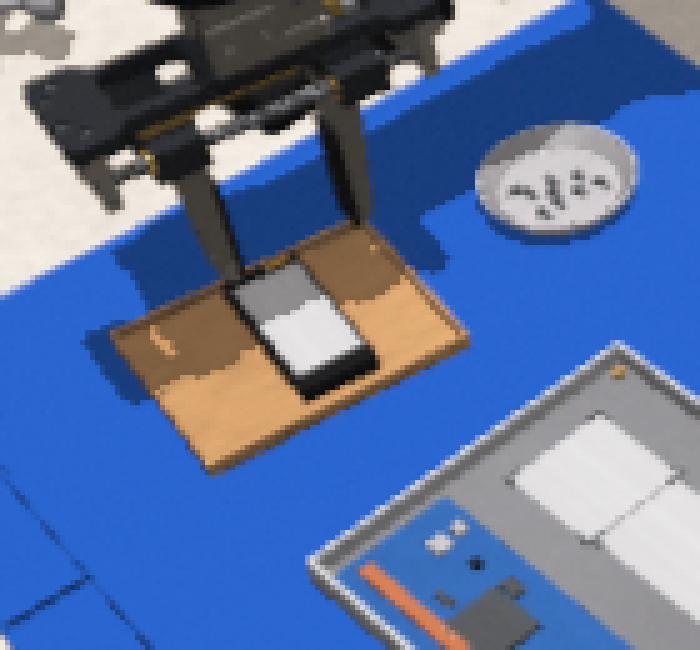

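View pics/c21.png

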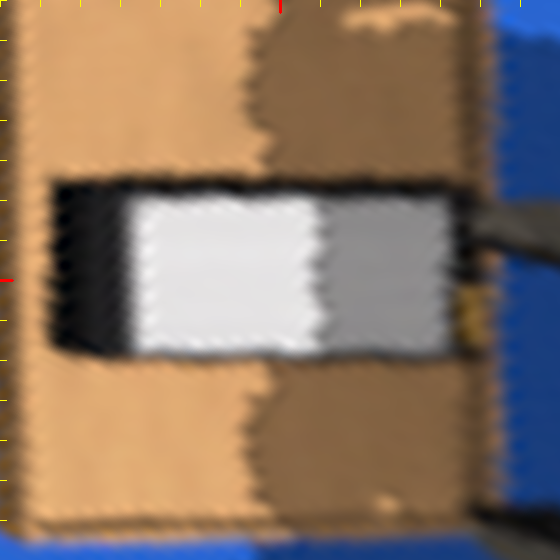

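```bash

python3 -m pendant '[[[0.2,0.9,0.05],[0,-0.1,-0.07]],[[0.2,0.9,0.05],[0,0,0]],[[0.15,0.7,0],[0,0,0]],[[0,0,0],[0,0,0]]]' >/dev/null
python3 plan.py .5935 -.2805 -.032 -6
python3 - <<'E'
from plant import *
from h import *
s=snapshot("scene");cv2.imwrite("pics/s22.png",cv2.resize(s["img"][120:250,70:210],None,fx=5,fy=5,interpolation=cv2.INTER_NEAREST))
E
```

```text
t 31.2 pos [ 0.5925 -0.2783 -0.0273] yaw -5.76 err mm [ 1.  -2.2 -4.7] F [-0.4  0.5  0.3] w 0.0595
remaining tool units [ 0.06  0.24 -0.11] [-0.01  0.03 -0.01]
[[[0.06,0.24,-0.11],[-0.01,0.03,-0.01]]]
```

View pics/s22.png

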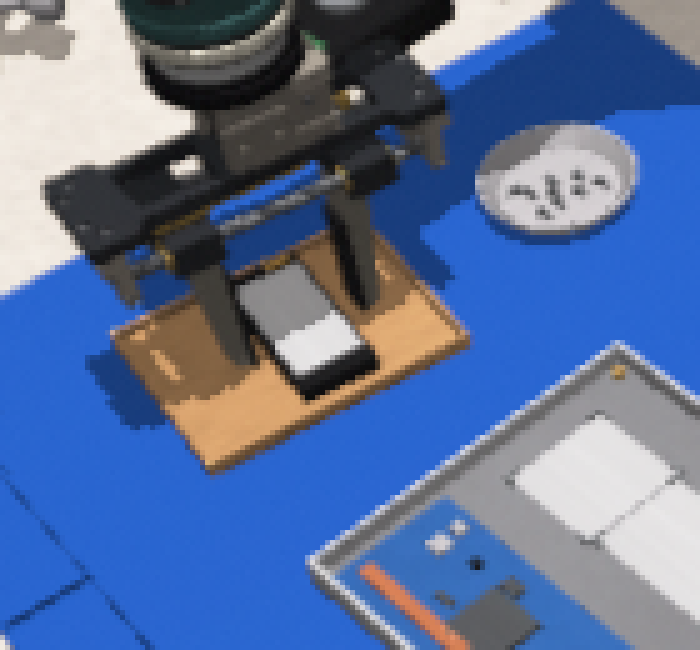

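```bash

python3 -m pendant '[[[0.05,0.22,-0.12],[0,0,0]],[[0,0,0],[0,0,0]]]' 
python3 -m pendant '[[[0,0,0],[0,0,0]],[[0,0,0],[0,0,0]],[[0,0,0],[0,0,0]],[[0,0,0],[0,0,0]]]' 0.3 30
python3 -m pendant '[[[0,-0.3,0],[0,0,0]],[[0,-1,0],[0,0,0]],[[0,-1,0],[0,0,0]],[[0,-0.6,0],[0,0,0]],[[0,0,0],[0,0,0]]]'
python3 - <<'E'
from plant import *
from h import *
s=snapshot("scene");cv2.imwrite("pics/s23.png",cv2.resize(s["img"][120:250,70:210],None,fx=5,fy=5,interpolation=cv2.INTER_NEAREST))
E
python3 plan.py .5351 -.0046 .015 4.2
```

```text
time: 31.5
eef_pos: [0.5944, -0.2814, -0.0303]
tool_rot: [-0.706, 0.035, -0.036, 0.706]
ft_force: [0.5, -0.2, -0.5]
grip_width: 0.0596
time: 32.0
eef_pos: [0.5945, -0.2819, -0.0296]
tool_rot: [-0.706, 0.035, -0.036, 0.706]
ft_force: [-0.5, 0.3, -0.3]
grip_width: 0.0435
time: 32.62
eef_pos: [0.5956, -0.2822, 0.0343]
tool_rot: [0.706, -0.034, 0.037, -0.706]
ft_force: [0.3, 0.5, -1.6]
grip_width: 0.0435
t 32.67 pos [ 0.5951 -0.282   0.0336] yaw -5.79 err mm [-60.  277.4 -18.6] F [ 0.6 -0.4 -1.9] w 0.0435
remaining tool units [-4.39  0.91 13.5 ] [ 0.   -1.16  0.02]
[[[-0.33,0.07,1.0],[0.0,-1.0,0.02]],[[-0.17,0.07,1.0],[0.0,-0.16,-0.0]],[[-0.14,0.07,1.0],[0.0,-0.0,-0.0]],[[-0.14,0.06,1.0],[0.0,-0.0,-0.0]],[[-0.14,0.07,1.0],[0.0,-0.0,-0.0]]]
[[[-0.14,0.06,1.0],[0.0,-0.0,-0.0]],[[-0.14,0.07,1.0],[0.0,-0.0,-0.0]],[[-0.14,0.06,1.0],[0.0,-0.0,-0.0]],[[-0.14,0.07,1.0],[0.0,-0.0,-0.0]],[[-0.14,0.06,1.0],[0.0,-0.0,-0.0]]]
[[[-0.14,0.07,1.0],[0.0,-0.0,-0.0]],[[-0.14,0.06,1.0],[0.0,-0.0,-0.0]],[[-0.14,0.07,1.0],[0.0,-0.0,-0.0]],[[-0.14,0.06,1.0],[0.0,-0.0,-0.0]]]
```

View pics/s23.png

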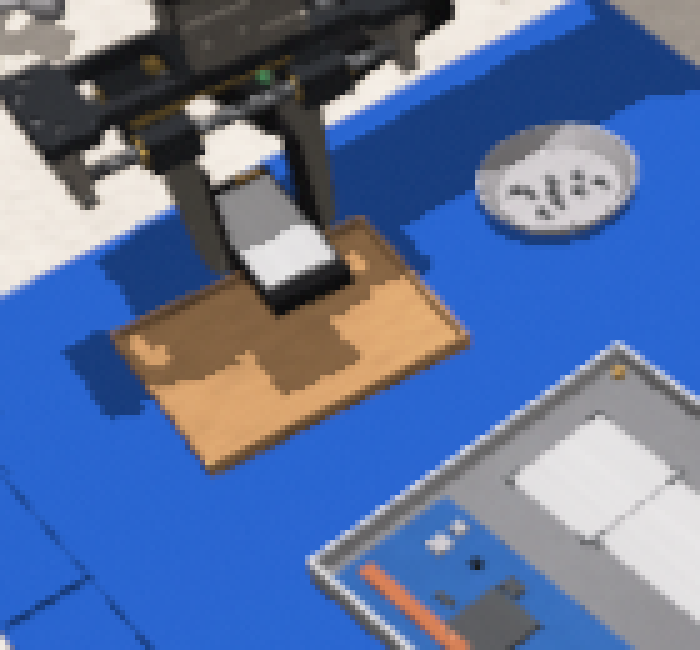

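```bash

python3 -m pendant '[[[-0.15,0,0.5],[0,-0.6,0]],[[-0.25,0,1],[0,-0.55,0]],[[-0.15,0,1],[0,0,0]],[[-0.15,0,1],[0,0,0]],[[-0.15,0,1],[0,0,0]]]' >/dev/null
python3 -m pendant '[[[-0.15,0,1],[0,0,0]],[[-0.15,0,1],[0,0,0]],[[-0.15,0,1],[0,0,0]],[[-0.15,0,1],[0,0,0]],[[-0.15,0,1],[0,0,0]]]' >/dev/null
python3 -m pendant '[[[-0.15,0,1],[0,0,0]],[[-0.15,0,1],[0,0,0]],[[-0.15,0,0.8],[0,0,0]],[[0,0,0],[0,0,0]]]' >/dev/null
python3 plan.py .5351 -.0058 0.0 4.2
```

```text
t 34.42 pos [ 0.5346 -0.0227  0.0321] yaw 4.25 err mm [  0.5  16.9 -32.1] F [ 0.4 -0.8 -1.3] w 0.0439
remaining tool units [0.09 1.6  0.84] [-0.    0.01  0.01]
[[[0.05,1.0,0.52],[-0.0,0.01,0.01]],[[0.04,0.6,0.32],[-0.0,-0.0,-0.0]]]
```

```bash

python3 -m pendant '[[[0.05,0.4,0.5],[0,0,0]],[[0,0.6,0.3],[0,0,0]],[[0,0.4,0],[0,0,0]],[[0,0,0],[0,0,0]]]' >/dev/null
python3 plan.py .5351 -.0058 -.0286 4.2
python3 - <<'E'
from plant import *
from h import *
s=snapshot("scene");cv2.imwrite("pics/s24.png",cv2.resize(s["img"][160:290,130:270],None,fx=5,fy=5,interpolation=cv2.INTER_NEAREST))
E
```

```text
t 34.92 pos [ 0.5344 -0.0077  0.0013] yaw 4.08 err mm [  0.7   1.9 -29.9] F [ 0.5  0.  -0.9] w 0.0434
remaining tool units [0.04 1.49 0.09] [ 0.01 -0.01 -0.  ]
[[[0.03,1.0,0.06],[0.01,-0.01,-0.0]],[[0.01,0.49,0.03],[-0.0,-0.0,-0.0]]]
```

View pics/s24.png

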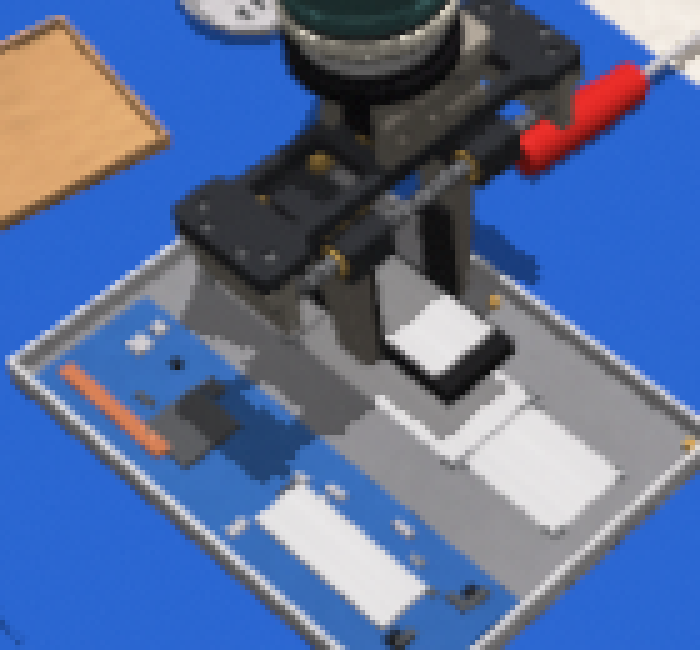

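```bash

python3 -m pendant '[[[0.05,0.6,0.05],[0,0,0]],[[0,0.45,0.05],[0,0,0]],[[0,0.1,0],[0,0,0]],[[0,0,0],[0,0,0]]]' >/dev/null
python3 plan.py .5351 -.0058 -.0286 4.2
python3 - <<'E'
from plant import *
from h import *
s=snapshot("scene");cv2.imwrite("pics/s25.png",cv2.resize(s["img"][190:260,170:260],None,fx=8,fy=8,interpolation=cv2.INTER_CUBIC))
z=observe()["eef_pos"][2]; und=.004+z+.0286;print(und)
cv2.imwrite("pics/c25.png",np.vstack([local(s,(.5351,-.0046),4.2,und+.012,.08,.045,4),local(s,(.5351,-.0046),4.2,.004,.08,.045,4)]))
E
```

```text
t 35.48 pos [ 0.5359 -0.0062 -0.023 ] yaw 4.01 err mm [-0.8  0.4 -5.6] F [ 0.8  0.5 -0.3] w 0.0436
remaining tool units [-0.04  0.28  0.02] [ 0.01 -0.02  0.01]
[[[-0.04,0.28,0.02],[0.01,-0.02,0.01]]]
0.009734463763999956
```

View pics/s25.png

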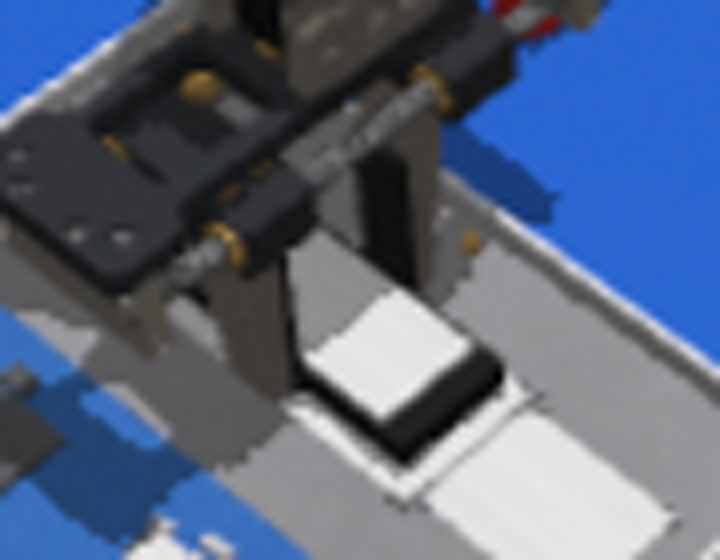

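View pics/c25.png

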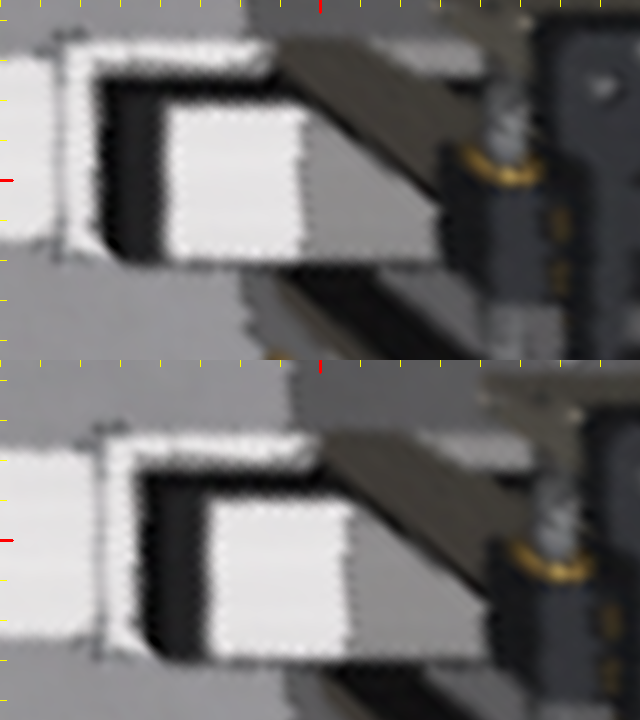

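```bash

python3 -m pendant '[[[-0.05,0.12,0],[0,0,0]],[[0,0.1,0],[0,0,0]],[[0,0.05,0],[0,0,0]],[[0,0,0],[0,0,0]]]'
```

```text
time: 36.02
eef_pos: [0.5354, -0.0064, -0.028]
tool_rot: [0.707, 0.026, -0.024, -0.706]
ft_force: [0.1, 0.7, -1.3]
grip_width: 0.0436
```

```bash

python3 -m pendant '[[[0,0.05,0],[0,0,0]],[[0,0.05,0],[0,0,0]]]'
python3 -m pendant '[[[0,0,0],[0,0,0]],[[0,0,0],[0,0,0]]]' 0.62
python3 -m pendant '[[[0,-0.6,0],[0,0,0]],[[0,-1,0],[0,0,0]],[[0,-1,0],[0,0,0]],[[0,-1,0],[0,0,0]]]'
python3 plan.py .637 .269 .025 4.2
```

```text
time: 36.28
eef_pos: [0.5356, -0.0064, -0.0288]
tool_rot: [0.707, 0.025, -0.024, -0.706]
ft_force: [-5.4, -0.0, 15.3]
grip_width: 0.0436
time: 36.52
eef_pos: [0.5362, -0.0063, -0.0282]
tool_rot: [0.707, 0.026, -0.023, -0.706]
ft_force: [-0.2, 0.7, -0.0]
grip_width: 0.0571
time: 37.02
eef_pos: [0.5351, -0.006, 0.0463]
tool_rot: [0.707, 0.025, -0.024, -0.706]
ft_force: [0.3, 0.0, -0.1]
grip_width: 0.0572
t 37.02 pos [ 0.5351 -0.006   0.0463] yaw 4.03 err mm [101.9 275.  -21.3] F [ 0.3  0.  -0.1] w 0.0572
remaining tool units [ 6.05  1.05 13.36] [ 0.01 -0.02  0.01]
[[[0.45,0.08,1.0],[0.01,-0.02,0.01]],[[0.46,0.08,1.0],[0.0,0.0,-0.0]],[[0.46,0.08,1.0],[0.0,0.0,-0.0]],[[0.46,0.08,1.0],[0.0,0.0,-0.0]],[[0.46,0.08,1.0],[0.0,0.0,-0.0]]]
[[[0.46,0.08,1.0],[0.0,0.0,-0.0]],[[0.45,0.08,1.0],[0.0,0.0,-0.0]],[[0.46,0.08,1.0],[0.0,0.0,-0.0]],[[0.45,0.08,1.0],[0.0,0.0,-0.0]],[[0.46,0.08,1.0],[0.0,0.0,-0.0]]]
[[[0.45,0.08,1.0],[0.0,0.0,-0.0]],[[0.46,0.08,1.0],[0.0,0.0,-0.0]],[[0.45,0.08,1.0],[0.0,0.0,-0.0]],[[0.15,0.02,0.34],[0.0,0.0,-0.0]]]
```

```bash

python3 -m pendant '[[[0.2,0,0.5],[0,0,0]],[[0.45,0,1],[0,0,0]],[[0.45,0,1],[0,0,0]],[[0.45,0,1],[0,0,0]],[[0.45,0,1],[0,0,0]]]' 0.68 >/dev/null
python3 -m pendant '[[[0.45,0.1,1],[0,0,0]],[[0.45,0.1,1],[0,0,0]],[[0.45,0.1,1],[0,0,0]],[[0.45,0.1,1],[0,0,0]],[[0.45,0.1,1],[0,0,0]]]' >/dev/null
python3 -m pendant '[[[0.45,0,1],[0,0,0]],[[0.45,0,1],[0,0,0]],[[0.45,0,0.8],[0,0,0]],[[0,0,0],[0,0,0]]]' >/dev/null
python3 plan.py .637 .269 -.023 4.2
python3 - <<'E'
from plant import *
from h import *
s=snapshot("scene");cv2.imwrite("pics/s26.png",cv2.resize(s["img"][170:384,140:350],None,fx=2.8,fy=2.8,interpolation=cv2.INTER_CUBIC))
cv2.imwrite("pics/c26.png",np.vstack([local(s,(.5351,-.0046),4.2,.016,.08,.035,4),local(s,(.597,.282),4.2,.021,.08,.08,4)]))
E
```

```text
t 38.77 pos [0.6304 0.2657 0.0306] yaw 4.23 err mm [  6.6   3.3 -53.6] F [ 0.  -0.4 -0. ] w 0.0624
remaining tool units [0.35 2.68 0.14] [ 0.    0.   -0.02]
[[[0.13,1.0,0.05],[0.0,0.0,-0.02]],[[0.13,1.0,0.05],[0.0,0.0,0.0]],[[0.08,0.68,0.04],[0.0,0.0,0.0]]]
```

View pics/s26.png

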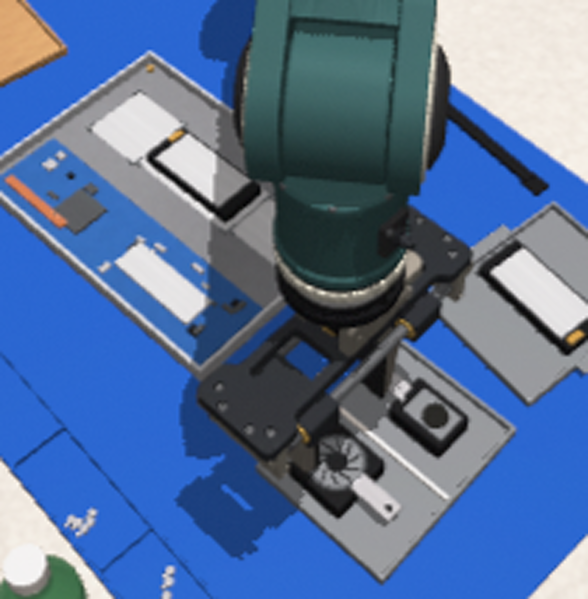

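View pics/c26.png

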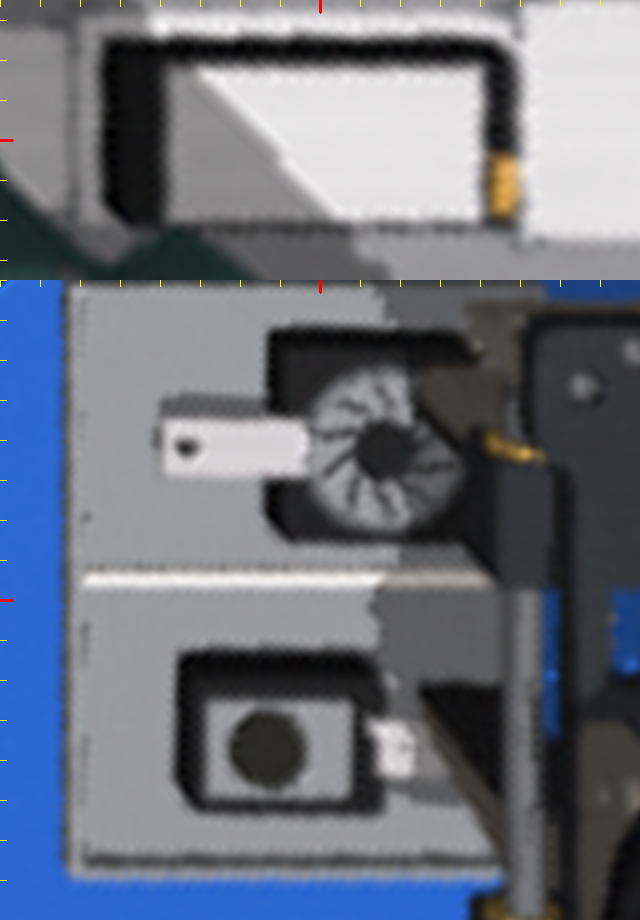

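```bash

python3 -m pendant '[[[0.25,0.8,0.1],[0,0,0]],[[0.1,0.8,0.05],[0,0,0]],[[0,0.7,0],[0,0,0]],[[0,0.2,0],[0,0,0]],[[0,0,0],[0,0,0]]]' 
python3 plan.py .637 .269 -.024 4.2
```

```text
time: 39.45
eef_pos: [0.6361, 0.2641, -0.025]
tool_rot: [0.708, 0.022, -0.027, -0.705]
ft_force: [-0.7, 0.8, 0.9]
grip_width: 0.0627
t 39.45 pos [ 0.6361  0.2641 -0.025 ] yaw 4.01 err mm [0.9 4.9 1. ] F [-0.7  0.8  0.9] w 0.0627
remaining tool units [ 0.06 -0.05  0.24] [ 0.03 -0.02 -0.05]
[[[0.06,-0.05,0.24],[0.03,-0.02,-0.05]]]
```

```bash

python3 -m pendant '[[[0.05,-0.05,0.24],[0.03,0,-0.05]],[[0,0,0],[0,0,0]]]' 
python3 -m pendant '[[[0,0,0],[0,0,0]],[[0,0,0],[0,0,0]],[[0,0,0],[0,0,0]],[[0,0,0],[0,0,0]]]' 0.4 20
python3 -m pendant '[[[0,-0.3,0],[0,0,0]],[[0,-1,0],[0,0,0]],[[0,-1,0],[0,0,0]],[[0,-0.8,0],[0,0,0]],[[0,0,0],[0,0,0]]]'
python3 - <<'E'
from plant import *
from h import *
s=snapshot("scene");cv2.imwrite("pics/s27.png",cv2.resize(s["img"][240:384,220:350],None,fx=4.5,fy=4.5,interpolation=cv2.INTER_CUBIC))
E
python3 plan.py .5415 -.0913 .035 4.2
```

```text
time: 39.7
eef_pos: [0.6374, 0.2697, -0.0231]
tool_rot: [-0.706, -0.026, 0.024, 0.707]
ft_force: [0.6, 0.3, -0.8]
grip_width: 0.0626
time: 40.2
eef_pos: [0.6378, 0.2699, -0.0221]
tool_rot: [-0.706, -0.026, 0.023, 0.707]
ft_force: [0.2, -0.7, -0.0]
grip_width: 0.0497
time: 40.83
eef_pos: [0.6388, 0.2704, 0.0463]
tool_rot: [-0.706, -0.027, 0.022, 0.708]
ft_force: [0.4, 0.5, -0.7]
grip_width: 0.0497
t 40.88 pos [0.6383 0.2701 0.0454] yaw 4.01 err mm [ -96.8 -361.4  -10.4] F [-0.3  0.3  0.2] w 0.0494
remaining tool units [ -6.09   0.44 -17.69] [-0.02 -0.02  0.04]
[[[-0.34,0.03,-1.0],[-0.02,-0.02,0.04]],[[-0.35,0.03,-1.0],[0.0,-0.0,-0.0]],[[-0.35,0.03,-1.0],[0.0,-0.0,-0.0]],[[-0.35,0.03,-1.0],[0.0,-0.0,-0.0]],[[-0.35,0.03,-1.0],[0.0,-0.0,-0.0]]]
[[[-0.35,0.03,-1.0],[0.0,-0.0,-0.0]],[[-0.35,0.03,-1.0],[0.0,-0.0,-0.0]],[[-0.35,0.03,-1.0],[0.0,-0.0,-0.0]],[[-0.35,0.03,-1.0],[0.0,-0.0,-0.0]],[[-0.35,0.03,-1.0],[0.0,-0.0,-0.0]]]
[[[-0.35,0.03,-1.0],[0.0,-0.0,-0.0]],[[-0.34,0.03,-1.0],[0.0,-0.0,-0.0]],[[-0.35,0.03,-1.0],[0.0,-0.0,-0.0]],[[-0.34,0.03,-1.0],[0.0,-0.0,-0.0]],[[-0.35,0.03,-1.0],[0.0,-0.0,-0.0]]]
[[[-0.34,0.03,-1.0],[0.0,-0.0,-0.0]],[[-0.35,0.03,-1.0],[0.0,-0.0,-0.0]],[[-0.23,0.02,-0.67],[0.0,-0.0,-0.0]]]
```

View pics/s27.png

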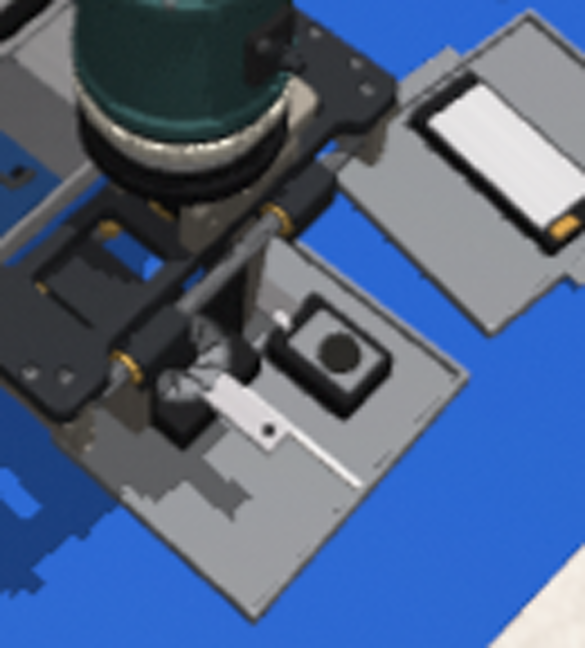

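```bash

python3 -m pendant '[[[-0.15,0,-0.5],[0,0,0]],[[-0.35,0,-1],[0,0,0]],[[-0.35,0,-1],[0,0,0]],[[-0.35,0,-1],[0,0,0]],[[-0.35,0,-1],[0,0,0]]]' >/dev/null
python3 -m pendant '[[[-0.35,0,-1],[0,0,0]],[[-0.35,0,-1],[0,0,0]],[[-0.35,0,-1],[0,0,0]],[[-0.35,0,-1],[0,0,0]],[[-0.35,0,-1],[0,0,0]]]' >/dev/null
python3 -m pendant '[[[-0.35,0,-1],[0,0,0]],[[-0.35,0,-1],[0,0,0]],[[-0.35,0,-1],[0,0,0]],[[-0.35,0,-1],[0,0,0]],[[-0.35,0,-1],[0,0,0]]]' >/dev/null
python3 plan.py .541 -.091 .035 4.2
```

```text
t 42.75 pos [ 0.5499 -0.0487  0.0433] yaw 3.92 err mm [ -8.9 -42.3  -8.3] F [ 0.  -0.2  0.1] w 0.0496
remaining tool units [-0.59  0.41 -2.08] [ 0.   -0.03  0.02]
[[[-0.28,0.2,-1.0],[0.0,-0.03,0.02]],[[-0.29,0.2,-1.0],[0.0,-0.0,0.0]],[[-0.02,0.02,-0.08],[0.0,-0.0,0.0]]]
```

```bash

python3 -m pendant '[[[-0.3,0.1,-1],[0,0,0]],[[-0.2,0.3,-0.8],[0,0,0]],[[0,0.3,0],[0,0,0]],[[0,0,0],[0,0,0]]]' >/dev/null
python3 plan.py .541 -.091 -.0211 4.2
python3 - <<'E'
from plant import *
from h import *
s=snapshot("scene");cv2.imwrite("pics/s28.png",cv2.resize(s["img"][160:270,130:260],None,fx=5,fy=5,interpolation=cv2.INTER_CUBIC))
E
```

```text
t 43.25 pos [ 0.5411 -0.0892  0.0286] yaw 3.77 err mm [ -0.1  -1.8 -49.7] F [ 0.   0.6 -0. ] w 0.0497
remaining tool units [-0.02  2.49 -0.09] [ 0.   -0.05  0.03]
[[[-0.01,1.0,-0.04],[0.0,-0.05,0.03]],[[-0.0,1.0,-0.03],[0.0,-0.0,-0.0]],[[-0.0,0.49,-0.02],[0.0,-0.0,-0.0]]]
```

View pics/s28.png

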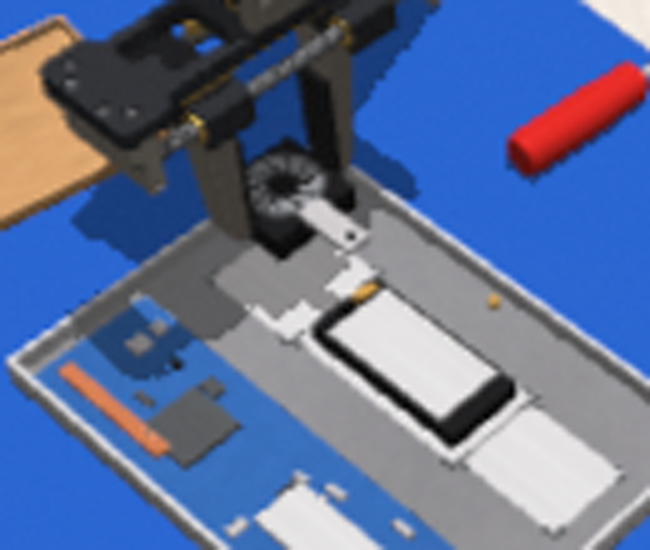

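```bash

python3 -m pendant '[[[0,0.6,-0.05],[0,-0.05,0.03]],[[0,0.8,-0.05],[0,0,0]],[[0,0.5,0],[0,0,0]],[[0,0,0],[0,0,0]]]' >/dev/null
python3 plan.py .541 -.091 -.0211 4.2
python3 - <<'E'
from plant import *
from h import *
s=snapshot("scene");cv2.imwrite("pics/s29.png",cv2.resize(s["img"][160:270,130:260],None,fx=5,fy=5,interpolation=cv2.INTER_CUBIC))
z=observe()["eef_pos"][2]; und=.004+z+.0211;print(und)
cv2.imwrite("pics/c29.png",np.vstack([local(s,(.5415,-.0913),4.2,und+.018,.075,.04,4),local(s,(.5415,-.0913),4.2,.004,.075,.04,4)]))
E
```

```text
t 43.8 pos [ 0.5415 -0.0889 -0.0124] yaw 4.44 err mm [-0.5 -2.1 -8.7] F [-0.1 -0.5 -0.6] w 0.0496
remaining tool units [-0.03  0.43 -0.1 ] [-0.    0.03 -0.01]
[[[-0.03,0.43,-0.1],[-0.0,0.03,-0.01]]]
0.013081481656109995
```

View pics/s29.png

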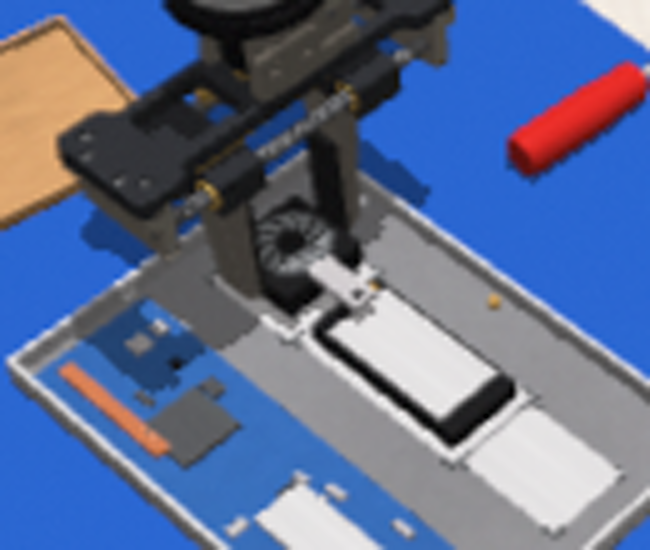

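View pics/c29.png

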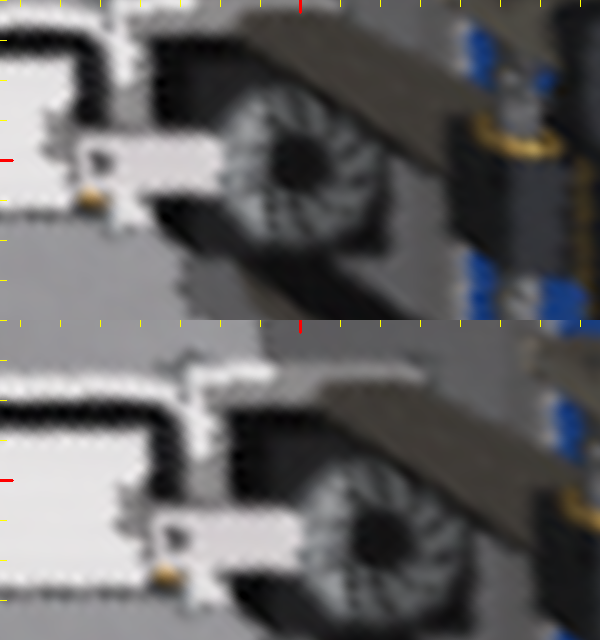

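```bash

python3 -m pendant '[[[0,0.2,-0.05],[0,0.03,0]],[[0,0.15,0],[0,0,0]],[[0,0.05,0],[0,0,0]],[[0,0,0],[0,0,0]]]'
```

```text
time: 44.35
eef_pos: [0.5428, -0.0902, -0.0197]
tool_rot: [0.707, 0.026, -0.025, -0.707]
ft_force: [-0.2, 1.0, -0.8]
grip_width: 0.05
```

```bash

python3 -m pendant '[[[-0.05,0.05,0],[0,0,0]],[[0,0.05,0],[0,0,0]]]'
python3 -m pendant '[[[0,0.03,0],[0,0,0]],[[0,0,0],[0,0,0]]]'
```

```text
time: 44.6
eef_pos: [0.5419, -0.0904, -0.0214]
tool_rot: [0.707, 0.026, -0.025, -0.706]
ft_force: [-1.4, -0.3, 6.7]
grip_width: 0.0497
time: 44.85
eef_pos: [0.542, -0.0904, -0.0213]
tool_rot: [0.707, 0.026, -0.025, -0.706]
ft_force: [0.4, 0.3, -0.4]
grip_width: 0.0495
```

```bash

python3 -m pendant '[[[0,0,0],[0,0,0]],[[0,0,0],[0,0,0]]]' 0.66
python3 -m pendant '[[[0,-0.6,0],[0,0,0]],[[0,-1,0],[0,0,0]],[[0,-1,0],[0,0,0]],[[0,-1,0],[0,0,0]]]' >/dev/null
python3 plan.py .561 .2885 .03 4.2
```

```text
time: 45.1
eef_pos: [0.5422, -0.0904, -0.0213]
tool_rot: [0.707, 0.026, -0.025, -0.706]
ft_force: [-0.4, 0.1, 0.5]
grip_width: 0.0604
t 45.6 pos [ 0.5412 -0.0899  0.0533] yaw 4.18 err mm [ 19.8 378.4 -23.3] F [ 0.2 -0.1  0.4] w 0.0605
remaining tool units [ 2.37  1.16 18.8 ] [ 0. -0.  0.]
[[[0.13,0.06,1.0],[0.0,-0.0,0.0]],[[0.13,0.06,1.0],[0.0,-0.0,0.0]],[[0.13,0.06,1.0],[0.0,-0.0,0.0]],[[0.13,0.06,1.0],[0.0,-0.0,0.0]],[[0.12,0.06,1.0],[0.0,-0.0,0.0]]]
[[[0.13,0.06,1.0],[0.0,-0.0,0.0]],[[0.12,0.06,1.0],[0.0,-0.0,0.0]],[[0.13,0.06,1.0],[0.0,-0.0,0.0]],[[0.12,0.06,1.0],[0.0,-0.0,0.0]],[[0.13,0.06,1.0],[0.0,-0.0,0.0]]]
[[[0.12,0.06,1.0],[0.0,-0.0,0.0]],[[0.13,0.06,1.0],[0.0,-0.0,0.0]],[[0.12,0.06,1.0],[0.0,-0.0,0.0]],[[0.13,0.07,1.0],[0.0,-0.0,0.0]],[[0.12,0.06,1.0],[0.0,-0.0,0.0]]]
[[[0.13,0.07,1.0],[0.0,-0.0,0.0]],[[0.12,0.06,1.0],[0.0,-0.0,0.0]],[[0.13,0.07,1.0],[0.0,-0.0,0.0]],[[0.1,0.05,0.8],[0.0,-0.0,0.0]]]
```

```bash

python3 -m pendant '[[[0.1,0,0.5],[0,0,0]],[[0.15,0,1],[0,0,0]],[[0.15,0,1],[0,0,0]],[[0.15,0,1],[0,0,0]],[[0.15,0,1],[0,0,0]]]' 0.53 >/dev/null
python3 -m pendant '[[[0.15,0,1],[0,0,0]],[[0.15,0,1],[0,0,0]],[[0.15,0,1],[0,0,0]],[[0.15,0,1],[0,0,0]],[[0.15,0,1],[0,0,0]]]' >/dev/null
python3 -m pendant '[[[0.15,0.1,1],[0,0,0]],[[0.15,0.1,1],[0,0,0]],[[0.15,0.1,1],[0,0,0]],[[0.15,0.1,1],[0,0,0]],[[0.15,0.1,1],[0,0,0]]]' >/dev/null
python3 -m pendant '[[[0.15,0,1],[0,0,0]],[[0.15,0,1],[0,0,0]],[[0.15,0,1],[0,0,0]],[[0.05,0,0.5],[0,0,0]],[[0,0,0],[0,0,0]]]' >/dev/null
python3 plan.py .561 .2885 -.0215 4.2
python3 - <<'E'
from plant import *
from h import *
s=snapshot("scene")
cv2.imwrite("pics/c30.png",np.vstack([local(s,(.5351,-.0046),4.2,.022,.13,.04,3),local(s,(.597,.282),4.2,.021,.13,.07,3)]))
E
```

```text
t 48.1 pos [0.5616 0.2989 0.0368] yaw 4.62 err mm [ -0.6 -10.4 -58.3] F [ 0.3 -0.3 -0.1] w 0.0486
remaining tool units [-0.04  2.92 -0.52] [-0.01  0.05 -0.06]
[[[-0.02,1.0,-0.18],[-0.01,0.05,-0.06]],[[-0.02,1.0,-0.18],[-0.0,-0.0,0.0]],[[-0.02,0.92,-0.16],[-0.0,-0.0,0.0]]]
```

View pics/c30.png

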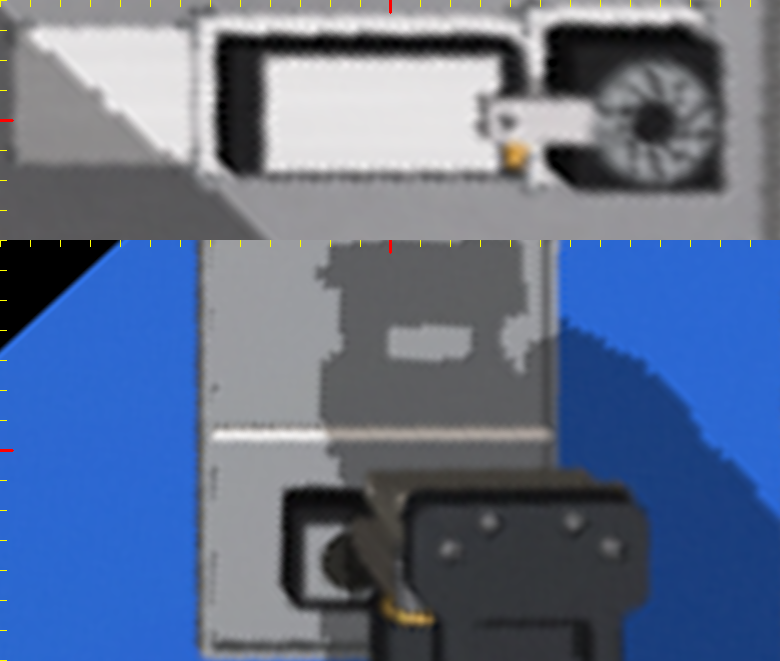

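```bash

python3 -m pendant '[[[0,0.6,-0.3],[0,0.05,-0.06]],[[0,0.8,-0.2],[0,0,0]],[[0,0.8,0],[0,0,0]],[[0,0.4,0],[0,0,0]],[[0,0,0],[0,0,0]]]' >/dev/null
python3 plan.py .561 .2885 -.0215 4.2
```

```text
t 48.77 pos [ 0.5622  0.2832 -0.0204] yaw 3.88 err mm [-1.2  5.3 -1.1] F [-0.1  0.6  0.8] w 0.0487
remaining tool units [-0.04  0.05  0.27] [ 0.01 -0.04 -0.01]
[[[-0.04,0.05,0.27],[0.01,-0.04,-0.01]]]
```

```bash

python3 -m pendant '[[[-0.05,0.05,0.26],[0,-0.04,0]],[[0,0,0],[0,0,0]]]' 
python3 -m pendant '[[[0,0,0],[0,0,0]],[[0,0,0],[0,0,0]],[[0,0,0],[0,0,0]],[[0,0,0],[0,0,0]]]' 0.2 20
python3 -m pendant '[[[0,-0.3,0],[0,0,0]],[[0,-1,0],[0,0,0]],[[0,-1,0],[0,0,0]],[[0,-0.8,0],[0,0,0]],[[0,0,0],[0,0,0]]]'
python3 plan.py .5285 .0822 .04 4.2
```

```text
time: 49.02
eef_pos: [0.561, 0.2895, -0.021]
tool_rot: [0.707, 0.026, -0.027, -0.706]
ft_force: [-0.5, -0.1, -0.3]
grip_width: 0.0487
time: 49.52
eef_pos: [0.5615, 0.2899, -0.0201]
tool_rot: [-0.707, -0.027, 0.026, 0.707]
ft_force: [1.0, 0.4, -1.4]
grip_width: 0.036
time: 50.15
eef_pos: [0.5626, 0.2905, 0.0482]
tool_rot: [-0.706, -0.028, 0.025, 0.707]
ft_force: [0.3, -0.8, -1.0]
grip_width: 0.0353
t 50.15 pos [0.5626 0.2905 0.0482] yaw 4.29 err mm [ -34.1 -208.3   -8.2] F [ 0.3 -0.8 -1. ] w 0.0353
remaining tool units [ -2.48   0.39 -10.26] [-0.01  0.01  0.03]
[[[-0.24,0.04,-1.0],[-0.01,0.01,0.03]],[[-0.24,0.04,-1.0],[0.0,0.0,-0.0]],[[-0.24,0.04,-1.0],[0.0,0.0,-0.0]],[[-0.24,0.04,-1.0],[0.0,0.0,-0.0]],[[-0.24,0.04,-1.0],[0.0,0.0,-0.0]]]
[[[-0.24,0.04,-1.0],[0.0,0.0,-0.0]],[[-0.24,0.04,-1.0],[0.0,0.0,-0.0]],[[-0.24,0.04,-1.0],[0.0,0.0,-0.0]],[[-0.24,0.04,-1.0],[0.0,0.0,-0.0]],[[-0.24,0.04,-1.0],[0.0,0.0,-0.0]]]
[[[-0.07,0.01,-0.26],[0.0,0.0,-0.0]]]
```

```bash

python3 -m pendant '[[[-0.15,0,-0.5],[0,0,0]],[[-0.24,0,-1],[0,0,0]],[[-0.24,0,-1],[0,0,0]],[[-0.24,0,-1],[0,0,0]],[[-0.24,0,-1],[0,0,0]]]' >/dev/null
python3 -m pendant '[[[-0.24,0,-1],[0,0,0]],[[-0.24,0,-1],[0,0,0]],[[-0.24,0,-1],[0,0,0]],[[-0.24,0,-1],[0,0,0]],[[-0.1,0,-0.6],[0,0,0]]]' >/dev/null
python3 plan.py .5285 .085 .0 4.2
```

```text
t 51.4 pos [0.5283 0.0881 0.0461] yaw 3.99 err mm [  0.2  -3.1 -46.1] F [-0.5 -0.2 -1.2] w 0.0356
remaining tool units [ 0.    2.31 -0.15] [ 0.02 -0.02 -0.  ]
[[[0.0,1.0,-0.07],[0.02,-0.02,-0.0]],[[0.0,1.0,-0.07],[-0.0,-0.0,-0.0]],[[0.0,0.31,-0.02],[-0.0,-0.0,-0.0]]]
```

```bash

python3 -m pendant '[[[0,0.8,0],[0,0,0]],[[0,0.9,0],[0,0,0]],[[0,0.8,0],[0,0,0]],[[0,0.3,0],[0,0,0]],[[0,0,0],[0,0,0]]]' >/dev/null
python3 plan.py .5285 .085 -.0191 4.2
python3 - <<'E'
from plant import *
from h import *
s=snapshot("scene");cv2.imwrite("pics/s31.png",cv2.resize(s["img"][180:310,160:300],None,fx=5,fy=5,interpolation=cv2.INTER_CUBIC))
z=observe()["eef_pos"][2]; und=.004+z+.0191;print(und)
cv2.imwrite("pics/c31.png",np.vstack([local(s,(.5287,.0822),4.2,und+.018,.075,.04,4),local(s,(.5287,.0822),4.2,.004,.075,.04,4)]))
E
```

```text
t 52.02 pos [ 0.5272  0.0892 -0.0152] yaw 4.07 err mm [ 1.3 -4.2 -3.9] F [ 0.4 -1.2  0.6] w 0.0353
remaining tool units [ 0.05  0.19 -0.21] [ 0.01 -0.02 -0.02]
[[[0.05,0.19,-0.21],[0.01,-0.02,-0.02]]]
0.008188041748494277
```

View pics/s31.png

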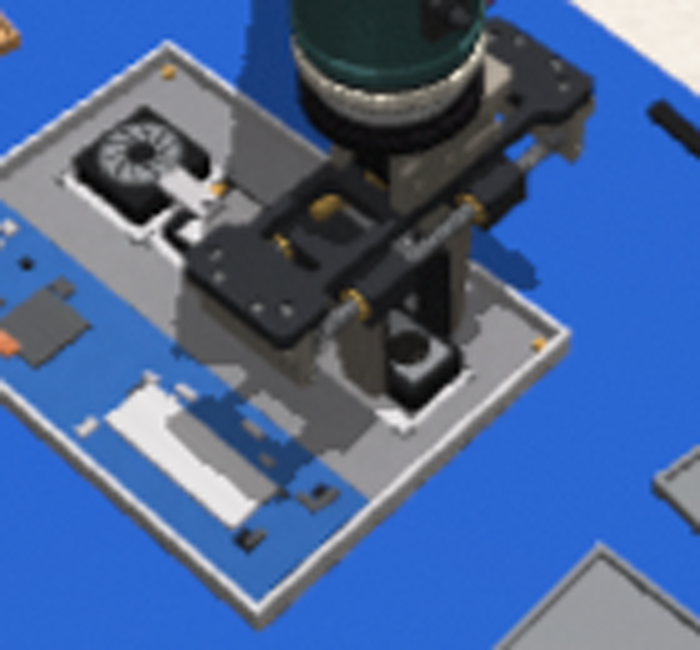

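View pics/c31.png

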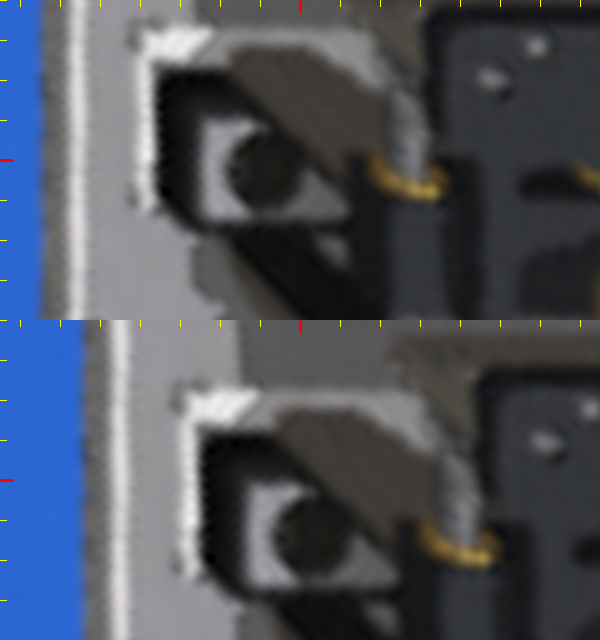

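```bash

python3 -m pendant '[[[0.03,0,-0.22],[0,0,0]],[[0,0,0],[0,0,0]]]' 
python3 plan.py .5285 .0845 -.0191 4.2
```

```text
time: 52.32
eef_pos: [0.5292, 0.0849, -0.0141]
tool_rot: [0.707, 0.025, -0.025, -0.706]
ft_force: [-0.6, -0.2, 0.6]
grip_width: 0.0352
t 52.33 pos [ 0.5292  0.0849 -0.0141] yaw 4.08 err mm [-0.7 -0.4 -5. ] F [-0.6 -0.2  0.6] w 0.0352
remaining tool units [-0.03  0.25 -0.02] [ 0.01 -0.01 -0.  ]
[[[-0.03,0.25,-0.02],[0.01,-0.01,-0.0]]]
```

```bash

python3 -m pendant '[[[-0.03,0.12,0],[0,0,0]],[[0,0.1,0],[0,0,0]],[[0,0,0],[0,0,0]]]' 
python3 -m pendant '[[[0,0.05,0],[0,0,0]],[[0,0.03,0],[0,0,0]]]'
```

```text
time: 52.7
eef_pos: [0.5292, 0.0847, -0.0181]
tool_rot: [0.707, 0.025, -0.025, -0.706]
ft_force: [-0.2, 0.4, -0.4]
grip_width: 0.0355
time: 52.95
eef_pos: [0.5292, 0.0847, -0.0195]
tool_rot: [0.707, 0.025, -0.025, -0.706]
ft_force: [-1.6, -1.5, 7.1]
grip_width: 0.0354
```

Contact where the floor should be; release, retreat and check.

```bash

python3 -m pendant '[[[0,0,0],[0,0,0]],[[0,0,0],[0,0,0]]]' 0.55
python3 -m pendant '[[[0,-0.5,0],[0,0,0]],[[0,-1,0],[0,0,0]],[[0,-1,0],[0,0,0]],[[0,-1,0],[0,0,0]],[[0,-1,0],[0,0,0]]]' >/dev/null
python3 -m pendant '[[[-1,-0.5,0],[0,0,0]],[[-1,-0.5,0],[0,0,0]],[[-1,-0.5,0],[0,0,0]],[[-1,-0.5,0],[0,0,0]],[[-1,0,0],[0,0,0]]]'
python3 - <<'E'
from plant import *
from h import *
import pickle
s=snapshot("scene");pickle.dump(s,open("pics/end.pkl","wb"))
cv2.imwrite("pics/s32.png",cv2.resize(s["img"][140:384,100:420],None,fx=2.4,fy=2.4,interpolation=cv2.INTER_CUBIC))
cv2.imwrite("pics/c32.png",local(s,(.5351,-.0046),4.2,.022,.13,.05,3))
w=cloud(s)
R=np.array([[np.cos(.0733),-np.sin(.0733)],[np.sin(.0733),np.cos(.0733)]])
d=(w[...,:2]-[.5351,-.0046])@R
for n,(x,y,hx,hy) in dict(fan=(0,-87,14,14),spk=(0,87,10,15),pack=(0,10,15,15),flug=(0,-45,5,8),slug=(0,45,5,8)).items():
    m=(abs(d[...,0]*1e3-x)<hx)&(abs(d[...,1]*1e3-y)<hy)
    q=np.c_[d[m],np.ones(m.sum())];z=w[m][:,2];ok=np.abs(z-np.median(z))<.006
    c=np.linalg.lstsq(q[ok],z[ok],rcond=None)[0];print(n,m.sum(),"z",np.median(z).round(4),"slope deg",np.degrees(c[:2]).round(1))
E
```

```text
time: 53.2
eef_pos: [0.5294, 0.0848, -0.0194]
tool_rot: [0.707, 0.026, -0.024, -0.706]
ft_force: [-0.5, -0.0, -0.7]
grip_width: 0.05
time: 54.45
eef_pos: [0.4291, 0.0787, 0.1201]
tool_rot: [0.707, 0.028, -0.022, -0.707]
ft_force: [-0.6, -0.2, 0.0]
grip_width: 0.0505
fan 93 z 0.0247 slope deg [-1.  -0.5]
spk 184 z 0.2717 slope deg [59.7  1.5]
pack 122 z 0.0188 slope deg [ 0.9 -0.9]
flug 21 z 0.0243 slope deg [-1.  -7.6]
slug 25 z 0.0241 slope deg [ 2.7 -1.9]
```

View pics/s32.png

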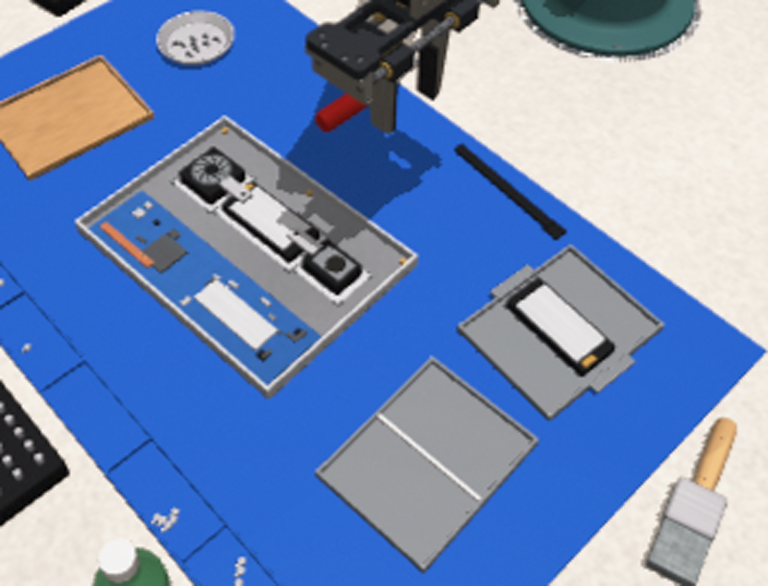

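View pics/c32.png

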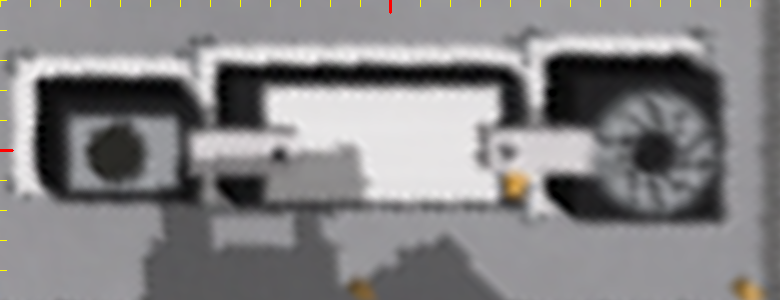

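```bash
python3 - <<'E'
import pickle
from h import *
s=pickle.load(open("pics/end.pkl","rb"));w=cloud(s)
R=np.array([[np.cos(.0733),-np.sin(.0733)],[np.sin(.0733),np.cos(.0733)]])
d=(w[...,:2]-[.5351,-.0046])@R
m=(abs(d[...,0]*1e3)<12)&(abs(d[...,1]*1e3-87)<18)&(w[...,2]<.05)
z=w[m][:,2];ok=abs(z-np.median(z))<.006;c=np.linalg.lstsq(np.c_[d[m],np.ones(m.sum())][ok],z[ok],rcond=None)[0];print(m.sum(),np.median(z),np.degrees(c[:2]))
a=np.deg2rad(-4.1);R=np.array([[np.cos(a),-np.sin(a)],[np.sin(a),np.cos(a)]]);d=(w[...,:2]-[.4185,.275])@R
m=(abs(d[...,0])<.015)&(abs(d[...,1])<.035)&(w[...,2]<.05);z=w[m][:,2];c=np.linalg.lstsq(np.c_[d[m],np.ones(m.sum())],z,rcond=None)[0];print("old",np.median(z),np.degrees(c[:2]))
from plant import *
print(observe()["time"]); finish_job()
E
```

```text
134 0.02543407334644987 [-1.04291875 -0.01367721]
old 0.018145895308933124 [ 0.30305681 -0.025393  ]
54.5
the job is handed in; nothing more can be done
```

The battery pack is swapped and the job is handed in at 54.5 s, inside the 128 s limit. I followed the order asked:
- The fan and the speaker box were parked, one in each half of the divided tray.
- The old pack went into the eared tray and the new pack into the battery bay.
- The fan and then the speaker box went back into their own bays.

**Last checks (final scene picture and depth):**
- **New pack:** centred in its bay within about 1 mm and level.
- **Fan and speaker box:** both in their bays, with tops about 6 mm above the pack, as they should be, and tilt of about 1° or less. Each lug reaches over an end of the new pack.
- **Old pack:** flat in the eared tray.
- **Arm:** raised clear of everything.

**What disagreed or went wrong:**
- **Height reading:** the fingertips were about 40 mm higher than the reported TCP height. My first close, at the reported height, closed above the fan, so I took heights from the camera after that.
- **Tray wall:** opening the gripper after parking the fan pushed the arm sideways about 5 mm, most likely a finger against the tray wall. The force was about 3 N and the fan stayed flat.
- **Depth readings:** in the final check they were about 2 to 3 mm too high for every part. The first speaker box reading also took in the arm, so I repeated it without those points.
- **New pack's start position:** it lay across the carton's short side, not along the long side as described.

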